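# Swap blanks for heat sinks in the kit fixture and latch the keeper

### The arm

A 6-joint arm with a two-finger parallel gripper is mounted at the origin on the work surface. World frame = base frame: x ahead of the robot, y to its left, z up, the work surface at z = 0. Lengths are in m, angles in rad, forces in N, time in s.
With the tool pointing down it reaches from about 0.325 to 0.775 m from the base axis. Payload 9.3 kg.
Tool frame: the origin (TCP) lies between the finger pads; the fingertips stand arm.tip_extent ahead of it and the grasp point (between the pads) lies 8 mm behind it (arm.tip_extent is the distance from the TCP to the fingertips, in m); x points along the fingers, y is the direction in which the jaws open and shut, and the axes are right-handed (so a half turn about x gives the same grasp; the last joint's range is limited). The gripper opens to 85 mm and grips with 20 to 120 N. Pads are 22 mm wide; open, the fingers measure 114 mm over their backs; the gripper's body (76 mm by 85 mm) begins 54 mm behind the grasp point. The pads swing forward as they close: fully open they stand 13 mm farther back than shut.
Start: joints at [-1.45, 0.259, 0.021, 1.334, 0, 1.418], TCP at [0.149, -0.53, 0.242] pointing down, gripper open.
Joint ranges: [-3.04, 3.04], [-0.91, 1.82], [-1.04, 1.36], [-1.92, 1.95], [-1.52, 1.45], [-3.14, 3.14]. Speed limits (rad/s): [2.22, 2.22, 2.79, 3.14, 3.14, 3.14].

### API

Orientations are given as a 3x3 rotation matrix whose columns are the frame's x, y, z axes.
In Python, from station import arm gives the robot as it stands. The module is installed in compiled form; this text tells all that it offers.
- The arm moves only by the tool send_rows, never from a script. Its argument "deltas" is text: rows parted by semicolons, each of 7 numbers parted by spaces: the shift along the tool's x, y, z in m, then the turn, a rotation vector about the tool's x, y, z in degrees, then the finger opening in m, from 0 to 0.0854. A call has exactly 10 rows; each row is the pose to reach, as a shift and turn from the pose commanded when the call began, along the tool's axes at that moment; what a row does not reach only later rows make up. A row lasts 1/12 s, in which the tool goes at most 41.7 mm and 7.16 degrees, less where a joint would pass 70% of its speed; a pose out of reach is approached as far as the arm can. A call with a gripper value outside its range is refused whole. The fingers move at their own pace and stop on an object; "grip_force" is the grip in N (left out, the last holds). Time passes only in rows, so rows that repeat a pose let the fingers close, or fill a call up. It gives the time, the measured TCP pose, the force and the opening at its end, in the units of the state.
- arm.get_state(): the state, without advancing time (a new reading comes with each control period).
- arm.snapshot(name): name is "side" or "top"; returns a dict with "pixels" (480x640x3 uint8, red, green, blue), "fx", "fy", "cx", "cy" (pixels), "view" (4x4, takes a point from world to camera coordinates). Camera axes: x right, y down, z forward; pixel columns grow to the right and rows downward; lengths in m; the calibration is good to about 2 mm. A picture is of the moment at which its call begins. There is no depth.
- arm.finish_job(): hands the job in, once; it reports no verdict.
Trained networks look in the newest picture that a camera, given by its name, has taken for a name from the list of things; names that differ only in an ending like _2 or _b are one class to them, and where a whole thing is asked for, a point or a joint stands for the part that bears it (a point fixed in the world has none). Each returns a list of dicts, best first, with "score" (0 to 1); they miss things now and then, are a little off and sometimes report something else, mostly with a low value. They report only what shows in the picture. A call takes as long as a camera call. They do not tell look-alikes from the thing itself.
- arm.recognise(camera, thing): "extent" ([left, top, right, bottom] in pixels, round what is visible of it).
The state is a dict: "t": time; "qpos": joint angles; "dq": joint speeds; "effort": joint torques, N m; "eef_pos": TCP position; "orientation": TCP orientation; "contact_force": force on the tool from outside, world axes, zero at the start; "torque": the same for the moment, N m; "width": finger opening in m.
Only numpy, scipy, OpenCV 4.12 (cv2) and the standard library are available. Lean on these libraries where they do the work, as an engineer would, in place of code of your own. Each camera call takes 0.05 s, during which the arm holds its last target.

### The job

The black kit fixture is standing by with plain white blanking bars in it: swing its keeper bar open and move every blank to the grey tray on the right. Then load every finned heat sink lying on the bench, fins up, one to a lane in whichever lanes you like, each pushed right up against both the rear stop and the rib on its left-hand side. Only when all are in, swing the keeper shut until it drops into its detent, leaving the heat sinks home and the other things on the bench where they are.

Things in the scene. Friction and masses are not known exactly. Their poses are not given: they have to be found in the camera images.
- fixture: Black base plate fixed to the table, 170 mm (its x) by 360 mm (y), 10 mm thick; origin at the centre of its underside; x points away from the robot, y to the robot's left. A steel rear stop along the far edge, its face at x = +65 mm, top at z = 40 mm. Four steel ribs along x (x -30 to +65 mm), 8 mm wide, tops at z = 20 mm, are the left-hand (+y) side stops of four lanes, each 62 mm wide.
- lane0 (a point): Lane 1 of 4 counted from the left: where the origin of a heat sink lies that is home in this lane, its end on the rear stop and its +y side on the rib; fixture x = +10 mm, y = +111 mm, z = 10 mm (plate top). The rib's stop face is 19 mm to +y, the rear stop's 55 mm to +x. A home heat sink lies along the fixture's x.
- lane1 (a point): Lane 2 of 4 counted from the left: where the origin of a heat sink lies that is home in this lane, its end on the rear stop and its +y side on the rib; fixture x = +10 mm, y = +41 mm, z = 10 mm (plate top). The rib's stop face is 19 mm to +y, the rear stop's 55 mm to +x. A home heat sink lies along the fixture's x.
- lane2 (a point): Lane 3 of 4 counted from the left: where the origin of a heat sink lies that is home in this lane, its end on the rear stop and its +y side on the rib; fixture x = +10 mm, y = -29 mm, z = 10 mm (plate top). The rib's stop face is 19 mm to +y, the rear stop's 55 mm to +x. A home heat sink lies along the fixture's x.
- lane3 (a point): Lane 4 of 4 counted from the left: where the origin of a heat sink lies that is home in this lane, its end on the rear stop and its +y side on the rib; fixture x = +10 mm, y = -99 mm, z = 10 mm (plate top). The rib's stop face is 19 mm to +y, the rear stop's 55 mm to +x. A home heat sink lies along the fixture's x.
- keeper (a joint): Keeper bar on the robot's side, turning flat about an upright hinge. 0 = shut: it lies along the fixture's +y across the lanes' front ends, inner face 3 mm from a home heat sink; one standing out blocks it. At angle a it points along (-sin a, cos a) of the fixture, towards the robot; stop at 1.5 rad. 14 mm thick, 305 mm long, 16 to 34 mm above the table. Light friction: stays where left.
- keeper_handle (a point): Centre of the top of the keeper's upright round black grip, 18 mm in diameter, 150 mm from the hinge, top 88 mm above the table, clear to be pinched down to 45 mm above it. Over the last 0.05 rad of closing the bar's nose must be pushed past a sprung roller (about 6 to 12 N at the grip); under 0.02 rad the roller draws it to 0 and holds it; about 7 N pulls it out.
- keeper_hinge (a point): Keeper's upright hinge axis, at fixture x = -55, y = -160 mm; point 34 mm above the table.
- sink0: Finned bare aluminium heat sink, 110 mm long (its x) by 38 mm wide (y) by 32 mm high (z), fins up and running along its length, 0.25 kg or so; origin at the centre of its underside. All are alike, either end may go first, and each may be absent.
- sink1: Finned bare aluminium heat sink, 110 mm long (its x) by 38 mm wide (y) by 32 mm high (z), fins up and running along its length, 0.25 kg or so; origin at the centre of its underside. All are alike, either end may go first, and each may be absent.
- sink2: Finned bare aluminium heat sink, 110 mm long (its x) by 38 mm wide (y) by 32 mm high (z), fins up and running along its length, 0.25 kg or so; origin at the centre of its underside. All are alike, either end may go first, and each may be absent.
- blank0: Blanking bar: plain smooth white plastic block, 100 mm long (its x) by 30 mm wide (y) by 40 mm high (z), about 0.15 kg; origin at the centre of its underside. Those present start in the fixture, one to a lane, lying along the fixture's x; each may be absent.
- blank1: Blanking bar: plain smooth white plastic block, 100 mm long (its x) by 30 mm wide (y) by 40 mm high (z), about 0.15 kg; origin at the centre of its underside. Those present start in the fixture, one to a lane, lying along the fixture's x; each may be absent.
- blank2: Blanking bar: plain smooth white plastic block, 100 mm long (its x) by 30 mm wide (y) by 40 mm high (z), about 0.15 kg; origin at the centre of its underside. Those present start in the fixture, one to a lane, lying along the fixture's x; each may be absent.
- blank3: Blanking bar: plain smooth white plastic block, 100 mm long (its x) by 30 mm wide (y) by 40 mm high (z), about 0.15 kg; origin at the centre of its underside. Those present start in the fixture, one to a lane, lying along the fixture's x; each may be absent.
- blank_tray: Fixed grey open tray on the right for the blanking bars, 160 mm (x) by 250 mm (y), floor 4 mm thick, walls 4 mm thick and 25 mm high; origin at the centre of its underside. Room for three blanks side by side along x.
- screwdriver: Bystander: screwdriver lying on the table, about 200 mm long; leave it alone.
- tape_roll: Bystander: roll of clear tape lying flat, 100 mm across, 24 mm high; leave it alone.
- dust_brush: Bystander: small brush lying on the table; leave it alone.
There are look-alikes about, which are no part of the job. Leave any green look-alike of the blank3 alone.

How it is judged:
By the outcome, as a careful person would: the job done as asked, in the order asked, and still so for the second after the job is handed in, with the robot touching nothing.
Of sink0, sink1, sink2 only 2 to 3 are there at a start; the rules pass over those that are not, and their reading is None.
Of blank0, blank1, blank2, blank3 only 2 to 3 are there at a start; the rules pass over those that are not, and their reading is None.
At some moment in a run one of sink0, sink1, sink2 may be knocked a few centimetres aside while the robot is not near it.
Once in a run the grip may slacken for a moment while it holds something.
It also fails if it takes over 210 s, if anything falls off the work surface, if the arm or the gripper's body presses on something with over 40 N, if the wrist force passes 120 N, or if a joint passes its speed limit or range.

## Working session

There is one attempt and no reset: what is moved stays moved. The work goes in short steps, Python scripts to look and compute and a tool call to move; the robot and the scene stay as the last step left them, time stands still between calls to the robot, and variables do not carry over. Pictures are saved under pics/ and viewed, and the job is handed in when it is done.

Besides the shell and the picture viewer there is one more tool, called by a JSON object that holds its "name" and its "arguments", one argument or row to a line. send_rows: Moves the arm, as the interface text tells. Its arguments: {"type":"object","properties":{"deltas":{"type":"string"},"grip_force":{"type":"number"}},"required":["deltas"]}

```bash
ls; mkdir -p pics
python3 - <<'E'
from station import arm
import cv2,numpy as np
print(arm.get_state()); print(arm.tip_extent)
for n in ("side","top"):
    s=arm.snapshot(n); cv2.imwrite(f"pics/{n}0.png",s["pixels"][:,:,::-1]); print(n,s["fx"],s["fy"],s["cx"],s["cy"],s["view"].round(4).tolist())
E
```

```text
pics
{'t': 0.0, 'qpos': array([-1.44962209e+00,  2.59205502e-01,  2.07220933e-02,  1.33370290e+00,
       -1.53938278e-05,  1.41821972e+00]), 'dq': array([-0.00024707,  0.00025516, -0.00012821, -0.00040799, -0.00076473,
       -0.00190227]), 'effort': array([-1.11267931e-03, -5.55637515e+01,  3.44527280e+01,  1.37186740e-02,
       -2.14224597e-04, -1.48694932e-05]), 'eef_pos': array([ 0.14865838, -0.5292339 ,  0.24164332]), 'orientation': array([[-1.83298488e-04,  2.70344390e-01, -9.62763666e-01],
       [ 1.37792413e-03, -9.62762700e-01, -2.70344381e-01],
       [-9.99999034e-01, -1.37616900e-03, -1.96041111e-04]]), 'contact_force': array([-0.16314449, -0.58856339,  0.79054365]), 'torque': array([-0.0622184 , -0.00325843, -0.03099236]), 'width': 0.08540463021378616}
0.011
side 503.57572228148496 503.57572228148496 313.19236713815354 230.28722174967055 [[-0.7394, -0.6732, -0.0068, 0.3818], [-0.5135, 0.5704, -0.6411, 0.2685], [0.4355, -0.4705, -0.7674, 1.0133], [0.0, 0.0, 0.0, 1.0]]
top 524.41667546619 524.41667546619 313.30893911355884 247.9907099346073 [[-0.0064, -0.9997, 0.0238, 0.0442], [-0.9957, 0.0042, -0.0925, 0.4725], [0.0923, -0.0243, -0.9954, 1.2135], [0.0, 0.0, 0.0, 1.0]]
```

View pics/side0.png

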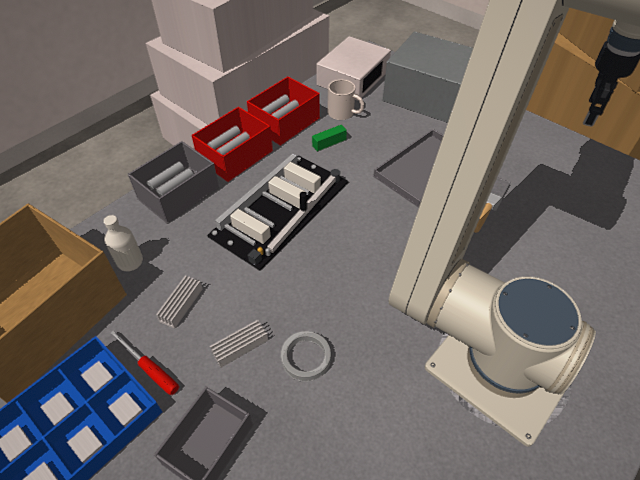

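View pics/top0.png

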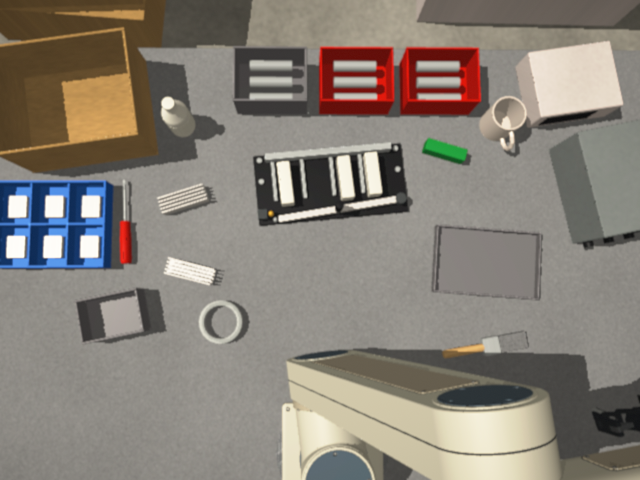

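```bash
cat > h.py <<'E'
from station import arm
import cv2,numpy as np
from scipy.optimize import least_squares
def snap(n,save=None):
    s=arm.snapshot(n)
    if save: cv2.imwrite(f"pics/{save}.png",s["pixels"][:,:,::-1])
    return s
def proj(s,P):
    P=np.atleast_2d(P); c=P@s["view"][:3,:3].T+s["view"][:3,3]
    return np.c_[s["fx"]*c[:,0]/c[:,2]+s["cx"], s["fy"]*c[:,1]/c[:,2]+s["cy"]]
def unproj(s,uv,z):
    uv=np.atleast_2d(uv).astype(float); R=s["view"][:3,:3]; t=s["view"][:3,3]
    C=-R.T@t; d=np.c_[(uv[:,0]-s["cx"])/s["fx"],(uv[:,1]-s["cy"])/s["fy"],np.ones(len(uv))]@R
    k=(z-C[2])/d[:,2]; return C+d*k[:,None]
def crop(s,x0,y0,x1,y1,k,name,lines=()):
    im=cv2.resize(s["pixels"][y0:y1,x0:x1,::-1],None,fx=k,fy=k,interpolation=cv2.INTER_CUBIC)
    for pts,col in lines:
        q=((np.asarray(pts)-[x0,y0]+.5)*k*8).astype(int)
        cv2.polylines(im,[q.reshape(-1,1,2)],False,col,1,cv2.LINE_AA,3)
    cv2.imwrite(f"pics/{name}.png",im);
E
python3 - <<'E'
from h import *
s=snap("top"); crop(s,245,130,415,235,4.7,"fx_top")
s2=snap("side"); crop(s2,200,140,360,280,5-.7,"fx_side")
for n in ("top","side"):
    for th in ("fixture","sink0","blank0","keeper_handle","blank_tray","keeper","keeper_hinge"):
        print(n,th,[(round(d["score"],2),np.round(d["extent"]).tolist()) for d in arm.recognise(n,th)])
E
```

```text
top fixture [(0.79, [252.0, 142.0, 408.0, 228.0]), (0.73, [157.0, 185.0, 210.0, 215.0]), (0.45, [443.0, 333.0, 528.0, 356.0])]
top sink0 [(0.88, [159.0, 183.0, 212.0, 213.0]), (0.77, [166.0, 257.0, 217.0, 281.0])]
top blank0 [(0.75, [335.0, 153.0, 357.0, 201.0]), (0.7, [278.0, 160.0, 295.0, 209.0]), (0.62, [366.0, 150.0, 381.0, 196.0]), (0.58, [423.0, 143.0, 467.0, 161.0])]
top keeper_handle [(0.78, [275.0, 190.0, 402.0, 222.0])]
top blank_tray [(0.85, [431.0, 222.0, 542.0, 302.0])]
top keeper [(0.79, [274.0, 190.0, 407.0, 218.0])]
top keeper_hinge [(0.94, [275.0, 192.0, 404.0, 226.0])]
side fixture [(0.87, [206.0, 156.0, 345.0, 268.0])]
side sink0 [(0.85, [210.0, 322.0, 268.0, 364.0]), (0.6, [157.0, 277.0, 201.0, 331.0])]
side blank0 [(0.87, [231.0, 208.0, 272.0, 244.0]), (0.87, [268.0, 175.0, 304.0, 206.0]), (0.78, [313.0, 126.0, 347.0, 151.0]), (0.63, [281.0, 161.0, 321.0, 193.0])]
side keeper_handle [(0.88, [266.0, 170.0, 339.0, 257.0])]
side blank_tray [(0.87, [372.0, 130.0, 445.0, 208.0])]
side keeper []
side keeper_hinge [(0.9, [266.0, 168.0, 340.0, 258.0])]
```

View pics/fx_top.png

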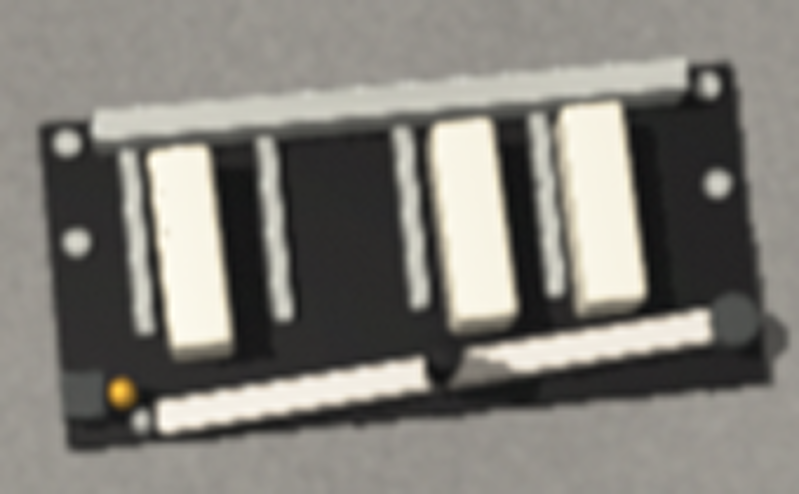

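View pics/fx_side.png

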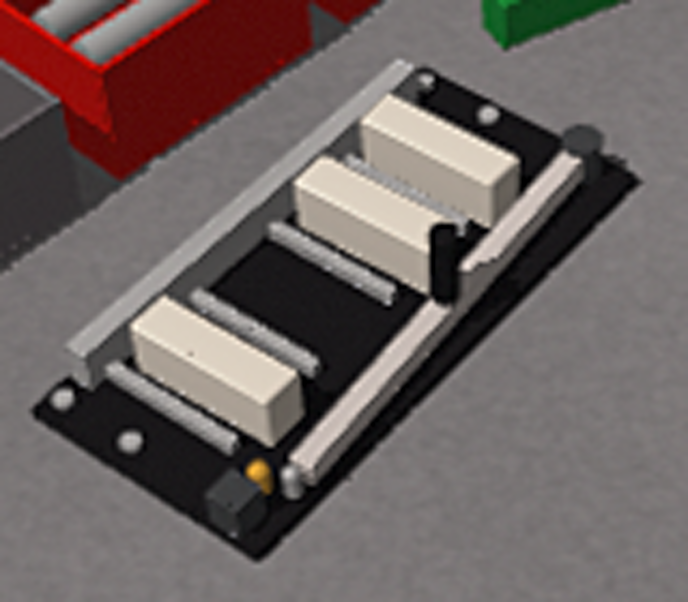

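```bash
cat >> h.py <<'E'
def uncrop(pts,x0,y0,k): return (np.asarray(pts,float)+.5)/k-.5+[x0,y0]
def fx2w(p,F):
    p=np.atleast_2d(p); c,s_=np.cos(F[2]),np.sin(F[2])
    return np.c_[F[0]+c*p[:,0]-s_*p[:,1],F[1]+s_*p[:,0]+c*p[:,1],p[:,2]]
def w2fx(p,F):
    p=np.atleast_2d(p); c,s_=np.cos(F[2]),np.sin(F[2]); d=p[:,:2]-F[:2]
    return np.c_[c*d[:,0]+s_*d[:,1],-s_*d[:,0]+c*d[:,1]]
E
python3 - <<'E'
from h import *
s=snap("top");s2=snap("side")
c=[[85,180,10],[85,-180,10],[-85,-180,10],[-85,180,10]]
# extra: ribs (z20) front ends centre, rear ends
W=np.array(c+[[-30,134,20],[-30,64,20],[-30,-6,20],[-30,-76,20]],float)/1000
ut=uncrop([[40,128],[732,65],[770,380],[70,448],[146,335],[284,322],[422,309],[555,297]],245,130,4.7)
us=uncrop([[35,408],[425,68],[640,180],[258,555],[236,443],[318,364],[392,296],[464,226]],200,140,4.3)
def fit(which):
    def r(F):
        P=fx2w(W,F); o=[]
        if 't' in which:o.append((proj(s,P)-ut)); 
        if 's' in which:o.append((proj(s2,P)-us))
        return np.concatenate(o).ravel()
    return least_squares(r,[.6,0,.1],loss="soft_l1",x_scale=[.1,.1,.1])
for w in("t","s","ts"):
    f=fit(w); print(w,f.x.round(4),f.fun.reshape(-1,2).round(1).tolist())
F=f.x
def L(s):
    o=[]
    def add(pts,col): o.append((proj(s,fx2w(np.array(pts,float)/1000,F)),col))
    add(c+c[:1],(0,0,255))
    for y in (134,64,-6,-76): add([[-30,y-4,20],[65,y-4,20],[65,y+4,20],[-30,y+4,20],[-30,y-4,20]],(0,255,0))
    add([[65,150,40],[65,-150,40]],(255,0,0))
    add([[-55,-160,34],[-55,-10,34],[-55,145,34]],(255,0,255))
    add([[-55,-10,34],[-55,-10,88]],(0,255,255))
    return o
crop(s,245,130,415,235,4.7,"fx_top2",L(s)); crop(s2,200,140,360,280,4.3,"fx_side2",L(s2))
E
```

```text
t [ 6.282e-01 -6.000e-04  9.340e-02] [[-0.6, -0.5], [0.0, -0.6], [0.0, 1.3], [-0.6, 1.1], [0.1, -0.1], [0.1, -0.1], [0.0, -0.1], [0.9, -0.3]]
s [ 6.275e-01 -1.000e-04  8.920e-02] [[-1.3, 0.4], [0.0, -0.4], [0.3, -0.7], [-0.2, 0.6], [-0.2, 0.1], [-0.2, 0.5], [0.6, -0.7], [0.9, -0.5]]
ts [ 6.279e-01 -5.000e-04  9.140e-02] [[-0.6, -0.5], [0.0, -0.3], [-0.1, 1.5], [-0.8, 1.1], [0.0, -0.1], [0.0, -0.1], [-0.1, -0.0], [0.8, -0.2], [-1.2, 0.3], [-0.1, -0.6], [0.2, -1.0], [-0.1, 0.5], [-0.1, -0.0], [-0.2, 0.3], [0.6, -0.9], [0.8, -0.7]]
```

View pics/fx_top2.png

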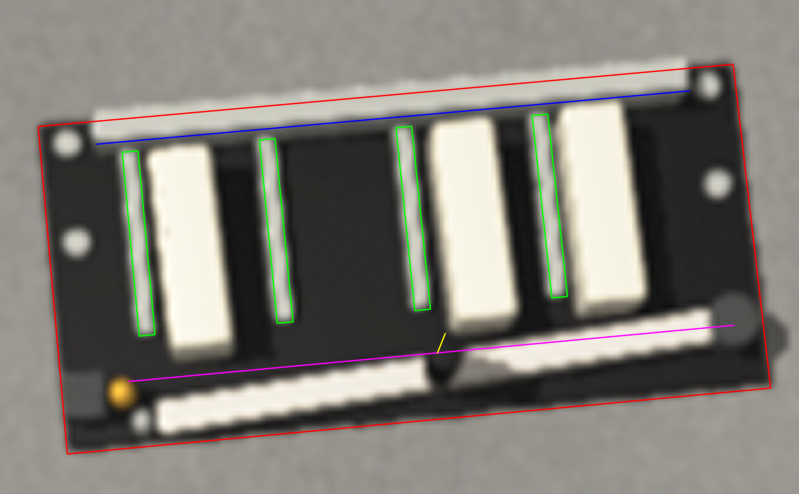

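View pics/fx_side2.png

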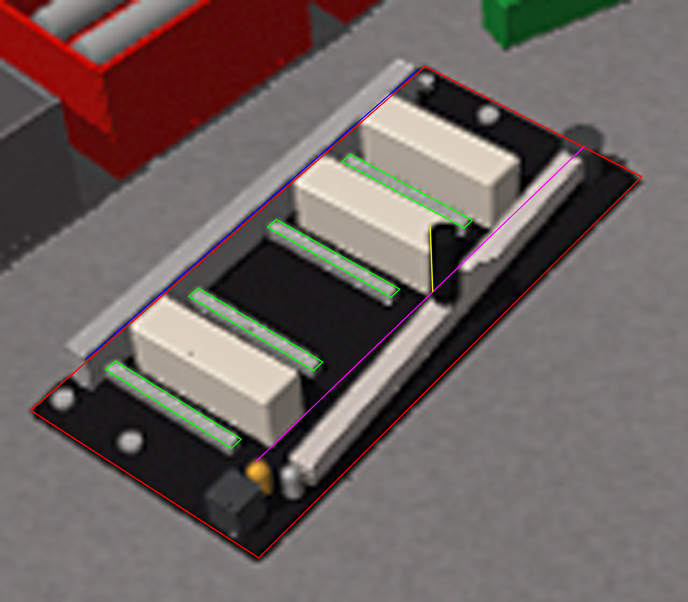

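Run:
```python
from h import *
F=np.array([.628,-.0005,.092])
s=snap("top");s2=snap("side")
for q in ([[148,150],[208,145],[232,343],[172,350]],[[431,123],[492,118],[517,315],[453,322]],[[559,106],[620,100],[645,300],[581,305]]):
    P=unproj(s,uncrop(q,245,130,4.7),.05); f=w2fx(P,F)*1000
    e=f[0]+f[1]-f[2]-f[3]; print("blank ctr fx",f.mean(0).round(1),"len",np.linalg.norm(e)/2,"yaw",np.arctan2(e[1],e[0]).round(3), f.round(0).tolist())
for q in ([[157,402],[162,432],[428,375],[710,312],[733,323]],):
    print("bar",(w2fx(unproj(s,uncrop(q,245,130,4.7),.034),F)*1000).round(1).tolist())
# side bar top face: far end
print("bar side",(w2fx(unproj(s2,uncrop([[292,462],[310,472],[562,152],[580,165]],200,140,4.3),.034),F)*1000).round(1).tolist())
print("handle top side",(w2fx(unproj(s2,uncrop([[443,228]],200,140,4.3),.088),F)*1000).round(1).tolist())
crop(s,150,170,230,295,4.7,"sk_top"); crop(s2,150,270,280,375,4.7,"sk_side")
crop(s,420,210,560,310,4.7,"tray_top")
```

```text
blank ctr fx [  6.1 107.6] len 100.68446749272356 yaw 0.025 [[57.0, 124.0], [56.0, 94.0], [-44.0, 91.0], [-45.0, 121.0]]
blank ctr fx [  6.8 -33.5] len 100.52880699097331 yaw 0.012 [[57.0, -18.0], [57.0, -48.0], [-43.0, -50.0], [-44.0, -18.0]]
blank ctr fx [  9.4 -97.9] len 101.48866094538647 yaw 0.007 [[60.0, -82.0], [60.0, -113.0], [-42.0, -114.0], [-41.0, -82.0]]
bar [[-67.1, 131.4], [-82.3, 130.3], [-66.3, -4.5], [-47.8, -149.0], [-54.5, -159.9]]
bar side [[-71.5, 133.3], [-83.7, 132.7], [-48.1, -147.5], [-63.4, -144.8]]
handle top side [[-62.5, -12.8]]
```

View pics/sk_top.png

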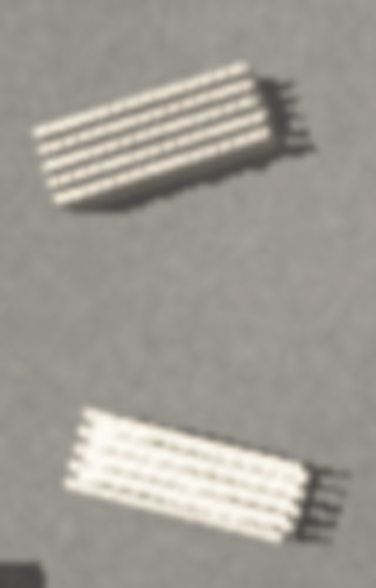

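View pics/sk_side.png

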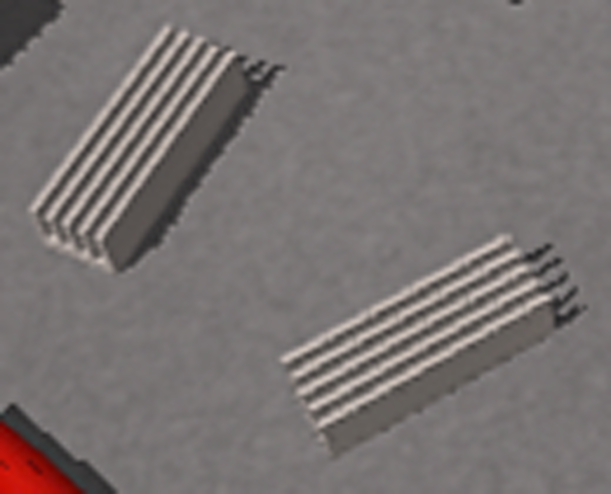

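View pics/tray_top.png

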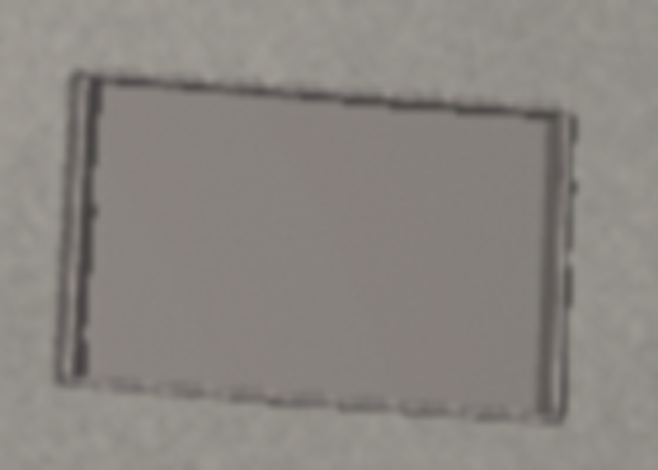

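Run:
```python
from h import *
s=snap("top");s2=snap("side")
def rep(n,s,q,o,z):
    P=unproj(s,uncrop(q,*o),z); P=P[:,:2]; e=(P[0]-P[1]-P[2]+P[3])/2; w=(P[0]+P[1]-P[2]-P[3])/2
    print(n,"ctr",P.mean(0).round(4),"L",np.linalg.norm(e).round(4),"W",np.linalg.norm(w).round(4),"yawdeg",np.degrees(np.arctan2(e[1],e[0])).round(1))
rep("A top",s,[[33,130],[243,66],[270,135],[58,203]],(150,170,4.7),.032)
rep("A side",s2,[[170,25],[35,208],[105,248],[240,55]],(150,270,4.7),.032)
rep("B top",s,[[88,410],[307,466],[285,540],[67,485]],(150,170,4.7),.032)
rep("B side",s2,[[510,235],[282,360],[320,425],[553,297]],(150,270,4.7),.032)
rep("tray",s,[[75,72],[572,112],[560,422],[58,382]],(420,210,4.7),.025)
```

```text
A top ctr [0.5906 0.3492] L 0.1091 W 0.0383 yawdeg 107.7
A side ctr [0.5883 0.3479] L 0.1098 W 0.0399 yawdeg -71.6
B top ctr [0.4202 0.329 ] L 0.1109 W 0.0379 yawdeg 75.4
B side ctr [0.42   0.3293] L 0.1108 W 0.0363 yawdeg -105.1
tray ctr [ 0.4375 -0.3681] L 0.2531 W 0.1565 yawdeg 85.2
```

```bash
cat >> h.py <<'E'
F=np.array([.628,-.0005,.092])
def Rt(yaw):
    c,s_=np.cos(yaw),np.sin(yaw); x=np.array([0,0,-1.]); y=np.array([c,s_,0]); return np.c_[x,y,np.cross(x,y)]
def to(x,y,z,yawdeg,st=None):
    """delta from measured pose to target: tool shift (mm) and rotvec (deg)"""
    st=st or arm.get_state(); R=st["orientation"]; d=R.T@(np.array([x,y,z])-st["eef_pos"])
    rv=cv2.Rodrigues(R.T@Rt(np.radians(yawdeg)))[0].ravel()
    return (d*1000).round(1).tolist(),np.degrees(rv).round(2).tolist()
def keeper(a,r=.15): return fx2w([[-.055-r*np.sin(a),-.16+r*np.cos(a),0]],F)[0]
def info():
    st=arm.get_state(); o=st["orientation"]; print("t",round(st["t"],2),"tcp",st["eef_pos"].round(4),"yaw",np.degrees(np.arctan2(o[1,1],o[0,1])).round(2),"F",st["contact_force"].round(1),"w",round(st["width"],4),"q",st["qpos"].round(2)); return st
E
python3 - <<'E'
from h import *
info(); k=keeper(.071); print(k, to(k[0],k[1],.2,9))
for a in np.linspace(.071,1.45,12): print(a.round(3),keeper(a)[:2].round(4))
E
```

```text
t 1.2 tcp [ 0.1487 -0.5295  0.2423] yaw -74.31 F [ 0.2 -0.4 -1. ] w 0.0854 q [-1.45  0.26  0.02  1.33  0.    1.42]
[ 0.56358996 -0.01686449  0.        ] ([42.3, -381.4, -538.0], [-83.31, -0.0, 0.0])
0.071 [ 0.5636 -0.0169]
0.196 [ 0.5453 -0.0211]
0.322 [ 0.5276 -0.0275]
0.447 [ 0.5109 -0.0361]
0.572 [ 0.4954 -0.0468]
0.698 [ 0.4814 -0.0593]
0.823 [ 0.469  -0.0734]
0.949 [ 0.4585 -0.089 ]
1.074 [ 0.4501 -0.1058]
1.199 [ 0.4438 -0.1235]
1.325 [ 0.4397 -0.1418]
1.45 [ 0.438  -0.1606]
```

{"name": "send_rows", "arguments": {
  "deltas": "0.042 -0.381 -0.538 -83.3 0 0 0.0854;0.042 -0.381 -0.538 -83.3 0 0 0.0854;0.042 -0.381 -0.538 -83.3 0 0 0.0854;0.042 -0.381 -0.538 -83.3 0 0 0.0854;0.042 -0.381 -0.538 -83.3 0 0 0.05;0.042 -0.381 -0.538 -83.3 0 0 0.05;0.042 -0.381 -0.538 -83.3 0 0 0.05;0.042 -0.381 -0.538 -83.3 0 0 0.05;0.042 -0.381 -0.538 -83.3 0 0 0.05;0.042 -0.381 -0.538 -83.3 0 0 0.05",
  "grip_force": 40
}}

```text
t: 2.03
eef_pos: [0.4113, -0.2046, 0.216]
orientation: [[0.001, 0.999, -0.041], [-0.0, -0.041, -0.999], [-1.0, 0.001, 0.0]]
contact_force: [0.4, -0.4, -0.5]
width: 0.0501
```

Run:
```python
from h import *
info(); k=keeper(.071); print(arm.tip_extent, to(k[0],k[1],.2,9))
```

```text
t 2.03 tcp [ 0.4113 -0.2046  0.216 ] yaw -2.35 F [ 0.4 -0.4 -0.5] w 0.0501 q [-0.64  0.11 -0.23  1.23 -0.    0.97]
0.011 ([16.0, 144.4, -193.8], [-11.35, 0.03, -0.03])
```

{"name": "send_rows", "arguments": {
  "deltas": "0.016 0.144 -0.194 -11.3 0 0 0.05;0.016 0.144 -0.194 -11.3 0 0 0.05;0.016 0.144 -0.194 -11.3 0 0 0.05;0.016 0.144 -0.194 -11.3 0 0 0.05;0.016 0.144 -0.194 -11.3 0 0 0.05;0.016 0.144 -0.194 -11.3 0 0 0.05;0.016 0.144 -0.194 -11.3 0 0 0.05;0.016 0.144 -0.194 -11.3 0 0 0.05;0.016 0.144 -0.194 -11.3 0 0 0.05;0.016 0.144 -0.194 -11.3 0 0 0.05"
}}

```text
t: 2.87
eef_pos: [0.5629, -0.0201, 0.1999]
orientation: [[-0.0, 0.989, 0.149], [-0.0, 0.149, -0.989], [-1.0, -0.0, 0.0]]
contact_force: [-0.8, -0.3, -0.0]
width: 0.0501
```

Run:
```python
from h import *
info(); k=keeper(.071); print(arm.tip_extent, to(k[0],k[1],.071,9))
s=snap("top","t1");s2=snap("side","s1"); crop(s2,230,100,360,230,4.5,"s1c")
```

```text
t 2.87 tcp [ 0.5629 -0.0201  0.1999] yaw 8.55 F [-0.8 -0.3 -0. ] w 0.0501 q [-0.18  0.3  -0.03  1.24 -0.    1.24]
0.011 ([128.9, 1.2, -3.1], [-0.45, 0.01, 0.01])
```

View pics/t1.png

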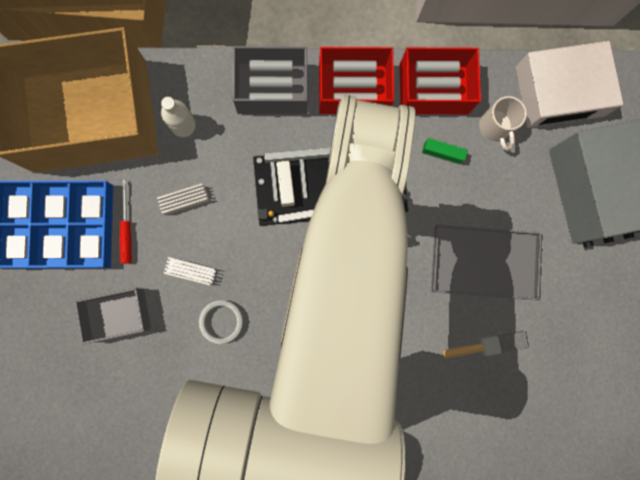

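View pics/s1.png

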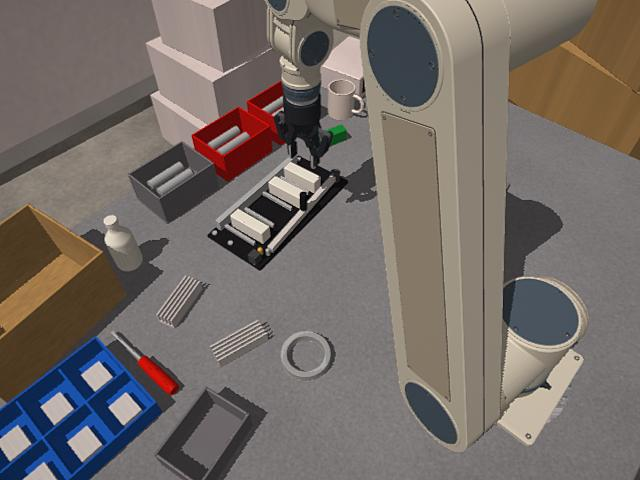

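{"name": "send_rows", "arguments": {
  "deltas": "0.03 0.001 -0.003 -0.4 0 0 0.05;0.06 0.001 -0.003 -0.4 0 0 0.05;0.08 0.001 -0.003 -0.4 0 0 0.05;0.1 0.001 -0.003 -0.4 0 0 0.05;0.12 0.001 -0.003 -0.4 0 0 0.05;0.129 0.001 -0.003 -0.4 0 0 0.05;0.129 0.001 -0.003 -0.4 0 0 0.05;0.129 0.001 -0.003 -0.4 0 0 0.05;0.129 0.001 -0.003 -0.4 0 0 0.05;0.129 0.001 -0.003 -0.4 0 0 0.05"
}}

```text
t: 3.8
eef_pos: [0.5646, -0.0165, 0.0722]
orientation: [[0.002, 0.988, 0.156], [-0.0, 0.156, -0.988], [-1.0, 0.002, 0.001]]
contact_force: [-0.7, 0.8, 0.2]
width: 0.0501
```

Run:
```python
from h import *
info(); k=keeper(.071); print(arm.tip_extent, to(k[0],k[1],.071,9))
s2=snap("side","s1"); crop(s2,230,100,360,230,4.5,"s2c")
```

```text
t 3.8 tcp [ 0.5646 -0.0165  0.0722] yaw 8.99 F [-0.7  0.8  0.2] w 0.0501 q [-0.18  0.38 -0.25  0.94 -0.    1.24]
0.011 ([1.2, -1.1, 0.2], [-0.01, 0.04, -0.12])
```

View pics/s2c.png

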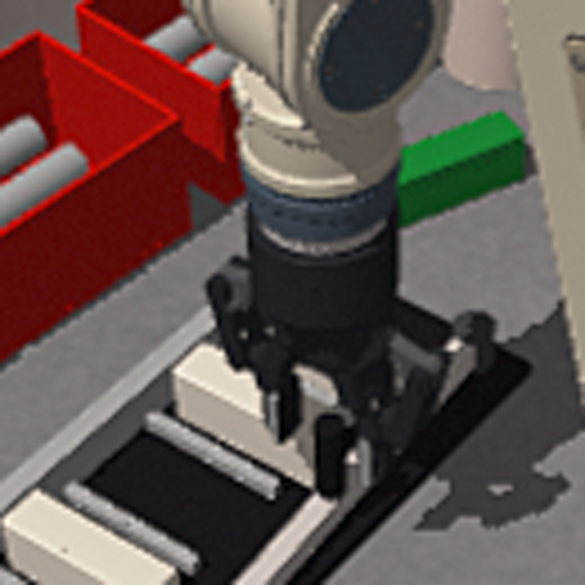

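Run:
```python
from h import *
s2=snap("side"); st=arm.get_state(); R=st["orientation"]; p=st["eef_pos"]
k=keeper(.071); o=[]
for g,c in ((0.025,(0,255,0)),(-.025,(0,255,0)),(0,(0,0,255))):
    o.append((proj(s2,[p+R@[-.04,g,0],p+R@[.011,g,0]]),c))
o.append((proj(s2,[k+[0,0,.034],k+[0,0,.088]]),(255,0,255)))
crop(s2,250,130,340,230,6,"s3c",o)
```

```text
(no output)
```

View pics/s3c.png

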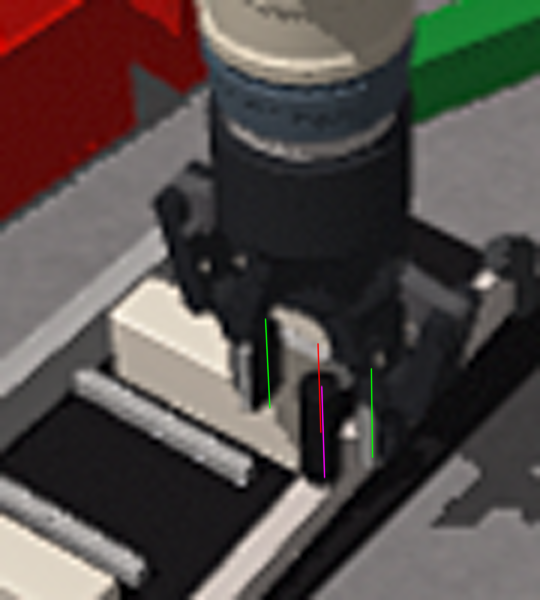

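{"name": "send_rows", "arguments": {
  "deltas": "0 0 0 0 0 0 0.04;0 0 0 0 0 0 0.03;0 0 0 0 0 0 0.02;0 0 0 0 0 0 0.014;0 0 0 0 0 0 0.012;0 0 0 0 0 0 0.012;0 0 0 0 0 0 0.012;0 0 0 0 0 0 0.012;0 0 0 0 0 0 0.012;0 0 0 0 0 0 0.012",
  "grip_force": 40
}}

```text
t: 4.73
eef_pos: [0.5641, -0.0162, 0.0711]
orientation: [[0.001, 0.988, 0.157], [0.0, 0.157, -0.988], [-1.0, 0.001, 0.0]]
contact_force: [-0.6, 1.5, 4.9]
width: 0.0166
```

```bash
cat >> h.py <<'E'
def arc(a0,a1,n,st,dz=0.):
    # rows (tool frame mm, deg) moving from measured pose along keeper arc a0->a1
    R=st["orientation"]; k0=keeper(a0)
    for a in np.linspace(a0,a1,n+1)[1:]:
        d=R.T@(keeper(a)-k0+[0,0,dz]); print(a.round(3),(d*1000).round(1).tolist(),np.degrees(-(a-a0)).round(1))
E
python3 - <<'E'
from h import *
st=info(); print(w2fx(st["eef_pos"][None],F)); arc(.071,1.45,20,st)
E
```

```text
t 4.73 tcp [ 0.5641 -0.0162  0.0711] yaw 9.01 F [-0.6  1.5  4.9] w 0.0166 q [-0.18  0.39 -0.25  0.93  0.    1.24]
[[-0.06507754 -0.00975244]]
0.14 [-0.0, -10.3, 0.4] -4.0
0.209 [-0.0, -20.6, 1.5] -7.9
0.278 [-0.0, -30.8, 3.4] -11.9
0.347 [-0.0, -40.8, 5.9] -15.8
0.416 [-0.0, -50.6, 9.1] -19.8
0.485 [-0.0, -60.2, 13.0] -23.7
0.554 [-0.0, -69.5, 17.5] -27.7
0.623 [-0.0, -78.5, 22.7] -31.6
0.692 [-0.0, -87.1, 28.5] -35.6
0.76 [-0.0, -95.2, 34.8] -39.5
0.829 [-0.1, -102.9, 41.7] -43.5
0.898 [-0.1, -110.1, 49.1] -47.4
0.967 [-0.1, -116.8, 57.0] -51.4
1.036 [-0.1, -123.0, 65.3] -55.3
1.105 [-0.1, -128.5, 74.1] -59.3
1.174 [-0.1, -133.4, 83.2] -63.2
1.243 [-0.1, -137.7, 92.6] -67.2
1.312 [-0.1, -141.3, 102.2] -71.1
1.381 [-0.1, -144.3, 112.2] -75.1
1.45 [-0.1, -146.6, 122.2] -79.0
```

{"name": "send_rows", "arguments": {
  "deltas": "0 -0.0103 0.0004 -4 0 0 0.012;0 -0.0206 0.0015 -7.9 0 0 0.012;0 -0.0308 0.0034 -11.9 0 0 0.012;0 -0.0408 0.0059 -15.8 0 0 0.012;0 -0.0506 0.0091 -19.8 0 0 0.012;0 -0.0602 0.013 -23.7 0 0 0.012;0 -0.0695 0.0175 -27.7 0 0 0.012;0 -0.0785 0.0227 -31.6 0 0 0.012;0 -0.0871 0.0285 -35.6 0 0 0.012;0 -0.0952 0.0348 -39.5 0 0 0.012"
}}

```text
t: 5.57
eef_pos: [0.4756, -0.0662, 0.0711]
orientation: [[0.001, 0.66, 0.751], [-0.001, 0.751, -0.66], [-1.0, 0.0, 0.002]]
contact_force: [3.1, -2.7, 2.5]
width: 0.0166
```

Run:
```python
from h import *
st=info(); print(w2fx(st["eef_pos"][None],F)); p=w2fx(st["eef_pos"][None],F)[0]-[-.055,-.16]; print(np.hypot(*p),np.arctan2(-p[0],p[1]))
R=st["orientation"];R0=Rt(np.radians(9.01-(-39.5)))
import h
class S(dict):pass
h.arc(.76,1.45,10,{"orientation":R0})
```

```text
t 5.57 tcp [ 0.4756 -0.0662  0.0711] yaw 48.69 F [ 3.1 -2.7  2.5] w 0.0166 q [-0.31  0.26 -0.45  0.86 -0.    0.41]
[[-0.15783307 -0.05143442]]
0.14953636941027426 0.7582877574510967
0.829 [0.0, -10.3, 0.4] -4.0
0.898 [0.0, -20.6, 1.5] -7.9
0.967 [0.0, -30.8, 3.4] -11.9
1.036 [0.0, -40.8, 5.9] -15.8
1.105 [0.0, -50.7, 9.1] -19.8
1.174 [0.0, -60.3, 13.0] -23.7
1.243 [0.0, -69.6, 17.5] -27.7
1.312 [0.0, -78.5, 22.7] -31.6
1.381 [0.0, -87.1, 28.5] -35.6
1.45 [0.0, -95.3, 34.8] -39.5
```

{"name": "send_rows", "arguments": {
  "deltas": "0 -0.0103 0.0004 -4 0 0 0.012;0 -0.0206 0.0015 -7.9 0 0 0.012;0 -0.0308 0.0034 -11.9 0 0 0.012;0 -0.0408 0.0059 -15.8 0 0 0.012;0 -0.0506 0.0091 -19.8 0 0 0.012;0 -0.0602 0.013 -23.7 0 0 0.012;0 -0.0695 0.0175 -27.7 0 0 0.012;0 -0.0785 0.0227 -31.6 0 0 0.012;0 -0.0871 0.0285 -35.6 0 0 0.012;0 -0.094 0.0335 -39 0 0 0.012"
}}

```text
t: 6.4
eef_pos: [0.4387, -0.1592, 0.0711]
orientation: [[0.001, 0.041, 0.999], [-0.001, 0.999, -0.041], [-1.0, -0.001, 0.002]]
contact_force: [4.2, -0.4, 2.1]
width: 0.0166
```

{"name": "send_rows", "arguments": {
  "deltas": "0 0 0 0 0 0 0.012;0 0 0 0 0 0 0.03;0 0 0 0 0 0 0.05;0 0 0 0 0 0 0.05;-0.03 0 0 0 0 0 0.05;-0.06 0 0 0 0 0 0.05;-0.09 0 0 0 0 0 0.05;-0.13 0 0 0 0 0 0.05;-0.13 0 0 0 0 0 0.05;-0.13 0 0 0 0 0 0.05"
}}

```text
t: 7.23
eef_pos: [0.439, -0.158, 0.2026]
orientation: [[0.003, 0.043, 0.999], [-0.002, 0.999, -0.043], [-1.0, -0.002, 0.003]]
contact_force: [0.4, 0.6, -0.4]
width: 0.0497
```

Run:
```python
from h import *
st=info()
for fx,n in (([.0065,.1076],"L0"),([.0068,-.0335],"L2"),([.0094,-.0979],"L3")):
    w=fx2w([[*fx,0]],F)[0]; print(n,w,to(w[0],w[1],.2,96))
s=snap("top","t4");s2=snap("side","s4")
```

```text
t 7.23 tcp [ 0.439  -0.158   0.2026] yaw 87.51 F [ 0.4  0.6 -0.4] w 0.0497 q [-0.53  0.13 -0.25  1.19  0.   -0.48]
L0 [0.62458727 0.10724211 0.        ] ([2.8, 273.1, 173.9], [-8.49, 0.19, 0.11])
L2 [ 0.6378489  -0.03323361  0.        ] ([3.1, 133.3, 193.3], [-8.49, 0.19, 0.11])
L3 [ 0.64635435 -0.0971224   0.        ] ([3.2, 69.8, 204.5], [-8.49, 0.19, 0.11])
```

View pics/t4.png

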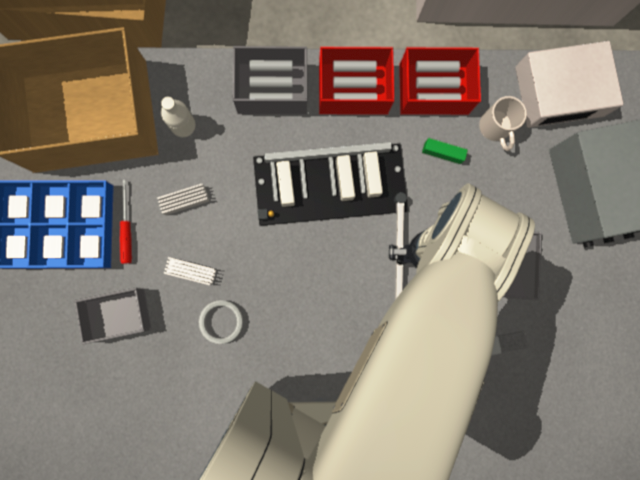

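View pics/s4.png

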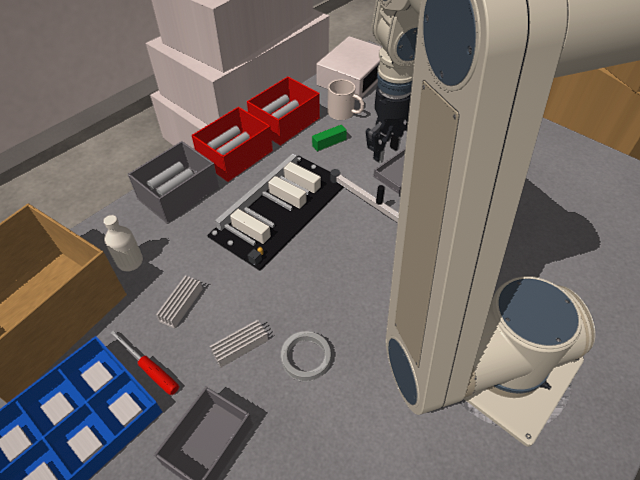

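{"name": "send_rows", "arguments": {
  "deltas": "0 0.014 0.04 -3 0 0 0.045;0.01 0.028 0.08 -5 0 0 0.045;0.03 0.042 0.12 -8 0 0 0.045;0.05 0.056 0.16 -8.2 0 0 0.045;0.08 0.07 0.2 -8.2 0 0 0.045;0.083 0.07 0.2045 -8.2 0 0 0.045;0.083 0.07 0.2045 -8.2 0 0 0.045;0.083 0.07 0.2045 -8.2 0 0 0.045;0.083 0.07 0.2045 -8.2 0 0 0.045;0.083 0.07 0.2045 -8.2 0 0 0.045",
  "grip_force": 40
}}

```text
t: 8.17
eef_pos: [0.6448, -0.0973, 0.1182]
orientation: [[-0.0, -0.099, 0.995], [-0.0, 0.995, 0.099], [-1.0, -0.0, -0.0]]
contact_force: [0.0, 0.6, 0.5]
width: 0.045
```

Run:
```python
from h import *
st=info(); w=fx2w([[.0094,-.0979,0]],F)[0]; print(to(w[0],w[1],.04,95.7))
```

```text
t 8.17 tcp [ 0.6448 -0.0973  0.1182] yaw 95.68 F [0.  0.6 0.5] w 0.045 q [-0.28  0.49  0.05  1.14 -0.   -0.38]
([78.2, 0.0, 1.6], [-0.02, -0.01, 0.0])
```

Descend and close in one go, then lift in the next call.

{"name": "send_rows", "arguments": {
  "deltas": "0.03 0 0.0015 0 0 0 0.045;0.055 0 0.0015 0 0 0 0.045;0.07 0 0.0015 0 0 0 0.045;0.078 0 0.0015 0 0 0 0.045;0.078 0 0.0015 0 0 0 0.045;0.078 0 0.0015 0 0 0 0.035;0.078 0 0.0015 0 0 0 0.025;0.078 0 0.0015 0 0 0 0.025;0.078 0 0.0015 0 0 0 0.025;0.078 0 0.0015 0 0 0 0.025",
  "grip_force": 50
}}

```text
t: 9.0
eef_pos: [0.6477, -0.0973, 0.0417]
orientation: [[0.003, -0.099, 0.995], [-0.001, 0.995, 0.099], [-1.0, -0.001, 0.002]]
contact_force: [-2.2, -0.5, 7.0]
width: 0.0291
```

{"name": "send_rows", "arguments": {
  "deltas": "-0.02 0 0 0 0 0 0.025;-0.05 0 0 0 0 0 0.025;-0.08 0 0 0 0 0 0.025;-0.11 0 0 0 0 0 0.025;-0.13 0 0 0 0 0 0.025;-0.13 0 0 0 0 0 0.025;-0.13 0 0 0 0 0 0.025;-0.13 0 0 0 0 0 0.025;-0.13 0 0 0 0 0 0.025;-0.13 0 0 0 0 0 0.025"
}}

```text
t: 9.83
eef_pos: [0.6465, -0.0968, 0.1683]
orientation: [[-0.002, -0.099, 0.995], [0.001, 0.995, 0.099], [-1.0, 0.001, -0.002]]
contact_force: [1.6, -0.7, -3.1]
width: 0.029
```

Run:
```python
from h import *
st=info()
T=np.array([.4375,-.3681,np.radians(-4.8)])
for yy in(.075,0,-.075):
    w=fx2w([[0,yy,0]],T)[0]; print(w,to(w[0],w[1],.17,85.2))
s=snap("top","t5");
```

```text
t 9.83 tcp [ 0.6465 -0.0968  0.1683] yaw 95.71 F [ 1.6 -0.7 -3.1] w 0.029 q [-0.28  0.46  0.15  1.26 -0.   -0.38]
[ 0.44377584 -0.29336304  0.        ] ([-1.3, -175.4, -221.3], [10.51, -0.13, -0.04])
[ 0.4375 -0.3681  0.    ] ([-1.4, -249.2, -234.9], [10.51, -0.13, -0.04])
[ 0.43122416 -0.44283696  0.        ] ([-1.4, -322.9, -248.6], [10.51, -0.13, -0.04])
```

View pics/t5.png

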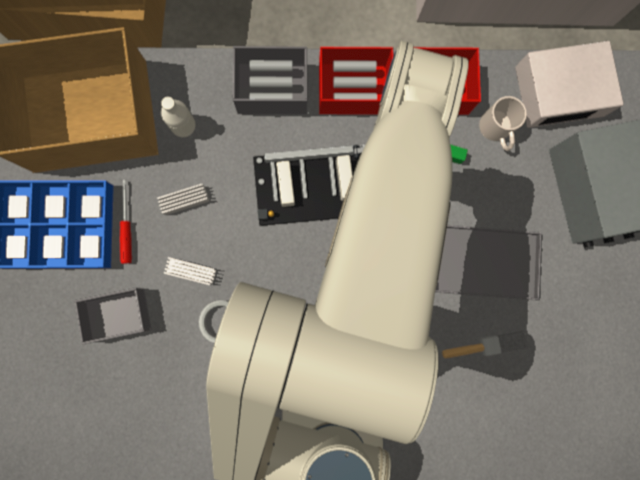

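{"name": "send_rows", "arguments": {
  "deltas": "-0.001 -0.03 -0.022 2 0 0 0.025;-0.001 -0.065 -0.05 4 0 0 0.025;-0.001 -0.095 -0.073 6 0 0 0.025;-0.001 -0.13 -0.1 8 0 0 0.025;-0.001 -0.16 -0.123 10 0 0 0.025;-0.001 -0.195 -0.15 10.5 0 0 0.025;-0.001 -0.225 -0.173 10.5 0 0 0.025;-0.001 -0.26 -0.2 10.5 0 0 0.025;-0.001 -0.295 -0.227 10.5 0 0 0.025;-0.001 -0.323 -0.2485 10.5 0 0 0.025"
}}

```text
t: 10.72
eef_pos: [0.4303, -0.4445, 0.1703]
orientation: [[-0.0, 0.084, 0.996], [0.001, 0.996, -0.084], [-1.0, 0.001, -0.001]]
contact_force: [1.2, -1.2, -2.1]
width: 0.0289
```

Run:
```python
from h import *
st=info()
T=np.array([.4375,-.3681,np.radians(-4.8)])
w=fx2w([[0,-.075,0]],T)[0]; print(w,to(w[0],w[1],.037,85.2))
```

```text
t 10.72 tcp [ 0.4303 -0.4445  0.1703] yaw 85.2 F [ 1.2 -1.2 -2.1] w 0.0289 q [-0.94  0.4   0.05  1.22 -0.   -0.85]
[ 0.43122416 -0.44283696  0.        ] ([133.3, 1.7, 0.9], [-0.0, -0.03, -0.03])
```

{"name": "send_rows", "arguments": {
  "deltas": "0.035 0.002 0.001 0 0 0 0.025;0.07 0.002 0.001 0 0 0 0.025;0.1 0.002 0.001 0 0 0 0.025;0.12 0.002 0.001 0 0 0 0.025;0.13 0.002 0.001 0 0 0 0.025;0.133 0.002 0.001 0 0 0 0.025;0.133 0.002 0.001 0 0 0 0.025;0.133 0.002 0.001 0 0 0 0.035;0.133 0.002 0.001 0 0 0 0.045;0.133 0.002 0.001 0 0 0 0.045"
}}

```text
t: 11.55
eef_pos: [0.4337, -0.4418, 0.0393]
orientation: [[0.002, 0.083, 0.997], [-0.002, 0.997, -0.083], [-1.0, -0.002, 0.002]]
contact_force: [-0.1, -0.7, 0.9]
width: 0.045
```

{"name": "send_rows", "arguments": {
  "deltas": "0 0 0 0 0 0 0.045;-0.03 0 0 0 0 0 0.045;-0.065 0 0 0 0 0 0.045;-0.1 0 0 0 0 0 0.045;-0.13 0 0 0 0 0 0.045;-0.13 0 0 0 0 0 0.045;-0.13 0.02 0.015 0 0 0 0.045;-0.13 0.05 0.04 0 0 0 0.045;-0.13 0.08 0.065 0 0 0 0.045;-0.13 0.11 0.09 0 0 0 0.045"
}}

```text
t: 12.38
eef_pos: [0.5327, -0.3382, 0.1684]
orientation: [[0.001, 0.085, 0.996], [-0.001, 0.996, -0.085], [-1.0, -0.001, 0.001]]
contact_force: [0.4, 0.1, 1.0]
width: 0.0452
```

Run:
```python
from h import *
st=info()
w=fx2w([[.0068,-.0335,0]],F)[0]; print(w,to(w[0],w[1],.12,96))
s=snap("top","t6");
```

```text
t 12.38 tcp [ 0.5327 -0.3382  0.1684] yaw 85.14 F [0.4 0.1 1. ] w 0.0452 q [-0.7   0.42  0.08  1.23  0.   -0.61]
[ 0.6378489  -0.03323361  0.        ] ([48.2, 312.8, 78.9], [-10.86, 0.05, 0.04])
```

View pics/t6.png

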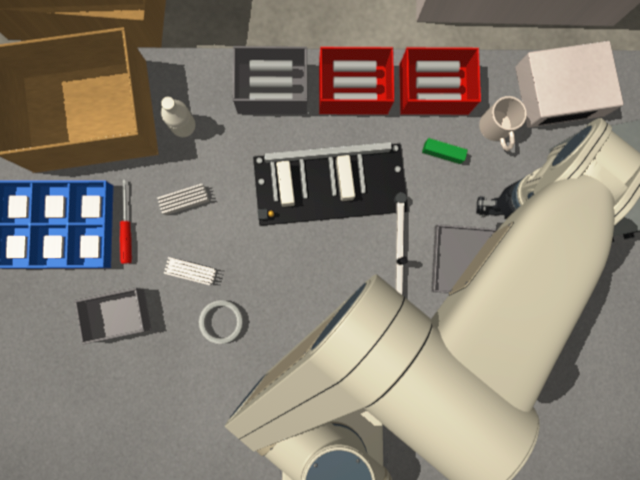

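{"name": "send_rows", "arguments": {
  "deltas": "0 0.035 0.009 -2 0 0 0.045;0 0.07 0.018 -4 0 0 0.045;0 0.11 0.028 -6 0 0 0.045;0 0.15 0.038 -8 0 0 0.045;0 0.19 0.048 -10 0 0 0.045;0.01 0.23 0.058 -10.9 0 0 0.045;0.02 0.265 0.067 -10.9 0 0 0.045;0.035 0.295 0.075 -10.9 0 0 0.045;0.048 0.31 0.079 -10.9 0 0 0.045;0.048 0.31 0.079 -10.9 0 0 0.045"
}}

```text
t: 13.27
eef_pos: [0.6361, -0.0334, 0.1171]
orientation: [[-0.003, -0.11, 0.994], [0.001, 0.994, 0.11], [-1.0, 0.001, -0.003]]
contact_force: [-0.5, 0.2, -0.2]
width: 0.0448
```

Run:
```python
from h import *
st=info(); w=fx2w([[.0068,-.0335,0]],F)[0]; print(to(w[0],w[1],.04,96))
```

```text
t 13.27 tcp [ 0.6361 -0.0334  0.1171] yaw 96.32 F [-0.5  0.2 -0.2] w 0.0448 q [-0.18  0.46  0.01  1.12  0.   -0.29]
([77.1, -0.1, 2.0], [0.32, -0.17, -0.08])
```

{"name": "send_rows", "arguments": {
  "deltas": "0.03 0 0.001 0.2 0 0 0.045;0.055 0 0.001 0.2 0 0 0.045;0.07 0 0.001 0.2 0 0 0.045;0.077 0 0.001 0.2 0 0 0.045;0.077 0 0.001 0.2 0 0 0.045;0.077 0 0.001 0.2 0 0 0.035;0.077 0 0.001 0.2 0 0 0.025;0.077 0 0.001 0.2 0 0 0.025;0.077 0 0.001 0.2 0 0 0.025;0.077 0 0.001 0.2 0 0 0.025",
  "grip_force": 50
}}

```text
t: 14.1
eef_pos: [0.6382, -0.0371, 0.0443]
orientation: [[0.002, -0.103, 0.995], [-0.001, 0.995, 0.103], [-1.0, -0.001, 0.002]]
contact_force: [-1.6, -1.2, 6.6]
width: 0.0289
```

{"name": "send_rows", "arguments": {
  "deltas": "-0.02 0 0 0 0 0 0.025;-0.05 0 0 0 0 0 0.025;-0.08 0 0 0 0 0 0.025;-0.11 0 0 0 0 0 0.025;-0.13 0 0 0 0 0 0.025;-0.13 0 0 0 0 0 0.025;-0.13 0 0 0 0 0 0.025;-0.13 0 0 0 0 0 0.025;-0.13 0 0 0 0 0 0.025;-0.13 0 0 0 0 0 0.025"
}}

```text
t: 14.93
eef_pos: [0.6369, -0.0365, 0.1713]
orientation: [[-0.002, -0.103, 0.995], [0.0, 0.995, 0.103], [-1.0, 0.001, -0.002]]
contact_force: [-0.3, 0.1, -1.4]
width: 0.0288
```

Run:
```python
from h import *
st=info()
T=np.array([.4375,-.3681,np.radians(-4.8)])
w=fx2w([[0,0,0]],T)[0]; print(w,to(w[0],w[1],.17,85.2))
```

```text
t 14.93 tcp [ 0.6369 -0.0365  0.1713] yaw 95.91 F [-0.3  0.1 -1.4] w 0.0288 q [-0.19  0.44  0.11  1.24  0.   -0.29]
[ 0.4375 -0.3681  0.    ] ([1.6, -309.3, -232.5], [10.71, -0.14, -0.03])
```

{"name": "send_rows", "arguments": {
  "deltas": "0 -0.03 -0.022 2 0 0 0.025;0 -0.06 -0.045 4 0 0 0.025;0 -0.095 -0.071 6 0 0 0.025;0 -0.13 -0.098 8 0 0 0.025;0 -0.16 -0.12 10 0 0 0.025;0 -0.195 -0.146 10.7 0 0 0.025;0 -0.225 -0.17 10.7 0 0 0.025;0 -0.26 -0.195 10.7 0 0 0.025;0 -0.29 -0.22 10.7 0 0 0.025;0 -0.309 -0.2325 10.7 0 0 0.025"
}}

```text
t: 15.77
eef_pos: [0.4354, -0.3706, 0.172]
orientation: [[-0.001, 0.086, 0.996], [0.0, 0.996, -0.086], [-1.0, 0.0, -0.001]]
contact_force: [1.3, -0.2, -1.5]
width: 0.0289
```

Run:
```python
from h import *
st=info()
T=np.array([.4375,-.3681,np.radians(-4.8)])
w=fx2w([[0,0,0]],T)[0]; print(w,to(w[0],w[1],.04,85.2))
```

```text
t 15.77 tcp [ 0.4354 -0.3706  0.172 ] yaw 85.07 F [ 1.3 -0.2 -1.5] w 0.0289 q [-0.85  0.32 -0.07  1.18 -0.   -0.77]
[ 0.4375 -0.3681  0.    ] ([131.9, 2.7, 2.1], [-0.13, -0.08, -0.01])
```

{"name": "send_rows", "arguments": {
  "deltas": "0.035 0.003 0.001 0 0 0 0.025;0.07 0.003 0.001 0 0 0 0.025;0.1 0.003 0.001 0 0 0 0.025;0.12 0.003 0.001 0 0 0 0.025;0.13 0.003 0.001 0 0 0 0.025;0.132 0.003 0.001 0 0 0 0.025;0.132 0.003 0.001 0 0 0 0.025;0.132 0.003 0.001 0 0 0 0.035;0.132 0.003 0.001 0 0 0 0.045;0.132 0.003 0.001 0 0 0 0.045"
}}

```text
t: 16.6
eef_pos: [0.4399, -0.3655, 0.042]
orientation: [[0.002, 0.083, 0.997], [-0.002, 0.997, -0.083], [-1.0, -0.002, 0.002]]
contact_force: [-0.1, 0.6, -0.5]
width: 0.0451
```

{"name": "send_rows", "arguments": {
  "deltas": "0 0 0 0 0 0 0.045;-0.03 0 0 0 0 0 0.045;-0.065 0 0 0 0 0 0.045;-0.1 0 0 0 0 0 0.045;-0.13 0 0 0 0 0 0.045;-0.13 0 0 0 0 0 0.045;-0.13 0.03 0.01 0 0 0 0.045;-0.13 0.06 0.025 0 0 0 0.045;-0.13 0.1 0.04 0 0 0 0.045;-0.13 0.14 0.06 0 0 0 0.045"
}}

```text
t: 17.43
eef_pos: [0.5087, -0.2329, 0.1712]
orientation: [[0.001, 0.085, 0.996], [-0.0, 0.996, -0.085], [-1.0, -0.0, 0.001]]
contact_force: [1.8, -0.6, 0.9]
width: 0.0451
```

Run:
```python
from h import *
st=info()
w=fx2w([[.0065,.1076,0]],F)[0]; print(w,to(w[0],w[1],.12,96.7))
```

```text
t 17.43 tcp [ 0.5087 -0.2329  0.1712] yaw 85.11 F [ 1.8 -0.6  0.9] w 0.0451 q [-0.58  0.3  -0.1   1.17 -0.   -0.49]
[0.62458727 0.10724211 0.        ] ([51.1, 348.8, 86.4], [-11.59, 0.03, 0.03])
```

{"name": "send_rows", "arguments": {
  "deltas": "0 0.035 0.009 -2 0 0 0.045;0 0.075 0.018 -4 0 0 0.045;0 0.115 0.028 -6 0 0 0.045;0 0.155 0.038 -8 0 0 0.045;0 0.195 0.048 -10 0 0 0.045;0.01 0.235 0.058 -11.6 0 0 0.045;0.02 0.275 0.067 -11.6 0 0 0.045;0.035 0.315 0.077 -11.6 0 0 0.045;0.051 0.343 0.086 -11.6 0 0 0.045;0.051 0.343 0.086 -11.6 0 0 0.045"
}}

```text
t: 18.27
eef_pos: [0.6231, 0.1058, 0.1165]
orientation: [[-0.003, -0.123, 0.992], [0.001, 0.992, 0.123], [-1.0, 0.002, -0.003]]
contact_force: [-0.9, -0.1, -0.5]
width: 0.0453
```

Run:
```python
from h import *
st=info(); w=fx2w([[.0065,.1076,0]],F)[0]; print(to(w[0],w[1],.04,96.7))
```

```text
t 18.27 tcp [0.6231 0.1058 0.1165] yaw 97.08 F [-0.9 -0.1 -0.5] w 0.0453 q [ 0.03  0.46 -0.    1.11  0.   -0.09]
([76.5, 1.1, 1.9], [0.38, -0.15, -0.09])
```

{"name": "send_rows", "arguments": {
  "deltas": "0.03 0 0.001 0.2 0 0 0.045;0.055 0 0.001 0.2 0 0 0.045;0.07 0 0.001 0.2 0 0 0.045;0.076 0 0.001 0.2 0 0 0.045;0.076 0 0.001 0.2 0 0 0.045;0.076 0 0.001 0.2 0 0 0.035;0.076 0 0.001 0.2 0 0 0.025;0.076 0 0.001 0.2 0 0 0.025;0.076 0 0.001 0.2 0 0 0.025;0.076 0 0.001 0.2 0 0 0.025",
  "grip_force": 50
}}

```text
t: 19.1
eef_pos: [0.6248, 0.1006, 0.0453]
orientation: [[0.003, -0.115, 0.993], [-0.0, 0.993, 0.115], [-1.0, -0.0, 0.002]]
contact_force: [-0.7, -1.1, 6.8]
width: 0.029
```

{"name": "send_rows", "arguments": {
  "deltas": "-0.02 0 0 0 0 0 0.025;-0.05 0 0 0 0 0 0.025;-0.08 0 0 0 0 0 0.025;-0.11 0 0 0 0 0 0.025;-0.13 0 0 0 0 0 0.025;-0.13 0 0 0 0 0 0.025;-0.13 0 0 0 0 0 0.025;-0.13 0 0 0 0 0 0.025;-0.13 0 0 0 0 0 0.025;-0.13 0 0 0 0 0 0.025"
}}

```text
t: 19.93
eef_pos: [0.6235, 0.1007, 0.1723]
orientation: [[-0.002, -0.115, 0.993], [-0.0, 0.993, 0.115], [-1.0, 0.0, -0.002]]
contact_force: [-0.2, -0.5, -2.0]
width: 0.0288
```

Run:
```python
from h import *
st=info()
T=np.array([.4375,-.3681,np.radians(-4.8)])
w=fx2w([[0,.075,0]],T)[0]; print(w,to(w[0],w[1],.17,85.2))
s=snap("side","s7")
```

```text
t 19.93 tcp [0.6235 0.1007 0.1723] yaw 96.61 F [-0.2 -0.5 -2. ] w 0.0288 q [ 0.03  0.42  0.09  1.24  0.   -0.09]
[ 0.44377584 -0.29336304  0.        ] ([2.8, -370.7, -223.8], [11.41, -0.14, 0.0])
```

View pics/s7.png

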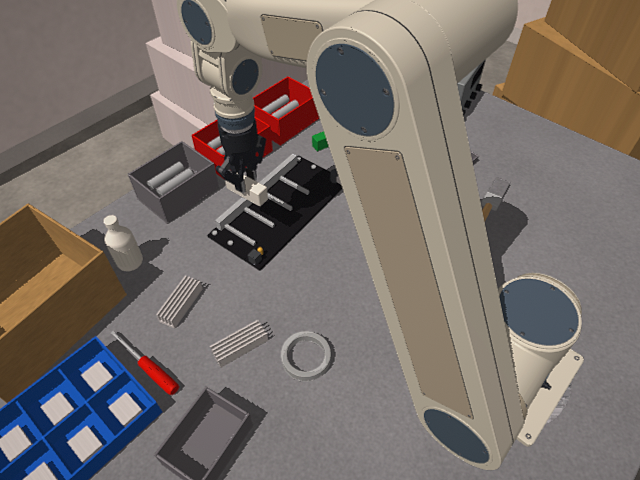

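{"name": "send_rows", "arguments": {
  "deltas": "0 -0.03 -0.018 2 0 0 0.025;0 -0.065 -0.039 4 0 0 0.025;0 -0.1 -0.06 6 0 0 0.025;0 -0.135 -0.081 8 0 0 0.025;0 -0.17 -0.102 10 0 0 0.025;0 -0.205 -0.123 11.4 0 0 0.025;0 -0.24 -0.145 11.4 0 0 0.025;0 -0.275 -0.166 11.4 0 0 0.025;0 -0.31 -0.187 11.4 0 0 0.025;0 -0.34 -0.205 11.4 0 0 0.025"
}}

```text
t: 20.82
eef_pos: [0.458, -0.2626, 0.1734]
orientation: [[-0.001, 0.084, 0.996], [0.0, 0.996, -0.084], [-1.0, 0.0, -0.001]]
contact_force: [0.4, -0.7, -1.0]
width: 0.0287
```

{"name": "send_rows", "arguments": {
  "deltas": "0 -0.02 -0.012 0 0 0 0.025;0 -0.031 -0.019 0 0 0 0.025;0 -0.031 -0.019 0 0 0 0.025;0 -0.031 -0.019 0 0 0 0.025;0.02 -0.031 -0.019 0 0 0 0.025;0.05 -0.031 -0.019 0 0 0 0.025;0.08 -0.031 -0.019 0 0 0 0.025;0.1 -0.031 -0.019 0 0 0 0.025;0.1 -0.031 -0.019 0 0 0 0.025;0.1 -0.031 -0.019 0 0 0 0.025"
}}

```text
t: 21.65
eef_pos: [0.4382, -0.2887, 0.0733]
orientation: [[-0.002, 0.082, 0.997], [0.002, 0.997, -0.082], [-1.0, 0.002, -0.002]]
contact_force: [0.4, 0.4, -0.5]
width: 0.0286
```

Run:
```python
from h import *
st=info()
T=np.array([.4375,-.3681,np.radians(-4.8)])
w=fx2w([[0,.075,0]],T)[0]; print(w,to(w[0],w[1],.041,85.2))
s=snap("top","t8");snap("side","s8")
```

```text
t 21.65 tcp [ 0.4382 -0.2887  0.0733] yaw 85.28 F [ 0.4  0.4 -0.5] w 0.0286 q [-0.74  0.33 -0.34  0.91  0.   -0.66]
[ 0.44377584 -0.29336304  0.        ] ([32.3, -4.2, 6.0], [0.08, -0.1, -0.09])
```

View pics/s8.png

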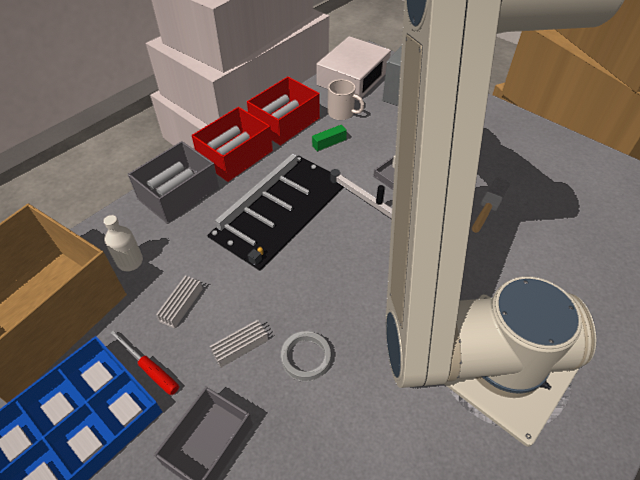

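{"name": "send_rows", "arguments": {
  "deltas": "0.01 -0.004 0.006 0 0 0 0.025;0.02 -0.004 0.006 0 0 0 0.025;0.03 -0.004 0.006 0 0 0 0.025;0.032 -0.004 0.006 0 0 0 0.025;0.032 -0.004 0.006 0 0 0 0.025;0.032 -0.004 0.006 0 0 0 0.035;0.032 -0.004 0.006 0 0 0 0.045;0.032 -0.004 0.006 0 0 0 0.045;0.01 -0.004 0.006 0 0 0 0.045;-0.02 -0.004 0.006 0 0 0 0.045"
}}

```text
t: 22.58
eef_pos: [0.4425, -0.2935, 0.0927]
orientation: [[-0.003, 0.084, 0.996], [0.003, 0.996, -0.084], [-1.0, 0.003, -0.003]]
contact_force: [0.6, -0.7, 0.5]
width: 0.0449
```

{"name": "send_rows", "arguments": {
  "deltas": "-0.03 0 0 0 0 0 0.045;-0.07 0 0 0 0 0 0.045;-0.1 0 0 0 0 0 0.05;-0.13 0.04 -0.01 0 0 0 0.055;-0.13 0.08 -0.01 0 0 0 0.06;-0.13 0.12 -0.01 0 0 0 0.065;-0.13 0.16 -0.01 0 0 0 0.065;-0.13 0.2 -0.01 0 0 0 0.065;-0.13 0.24 -0.01 0 0 0 0.065;-0.13 0.28 -0.01 0 0 0 0.065"
}}

```text
t: 23.42
eef_pos: [0.4567, -0.0126, 0.2246]
orientation: [[0.002, 0.084, 0.996], [-0.0, 0.996, -0.084], [-1.0, -0.0, 0.002]]
contact_force: [1.4, -0.2, 0.3]
width: 0.065
```

Run:
```python
from h import *
st=info()
s=snap("top","t9");snap("side","s9")
print(to(.42,.329,.15,165))
```

```text
t 23.42 tcp [ 0.4567 -0.0126  0.2246] yaw 85.19 F [ 1.4 -0.2  0.3] w 0.065 q [-0.21  0.11 -0.22  1.25  0.   -0.13]
([74.8, 334.8, -63.0], [-79.44, 0.1, 0.0])
```

View pics/t9.png

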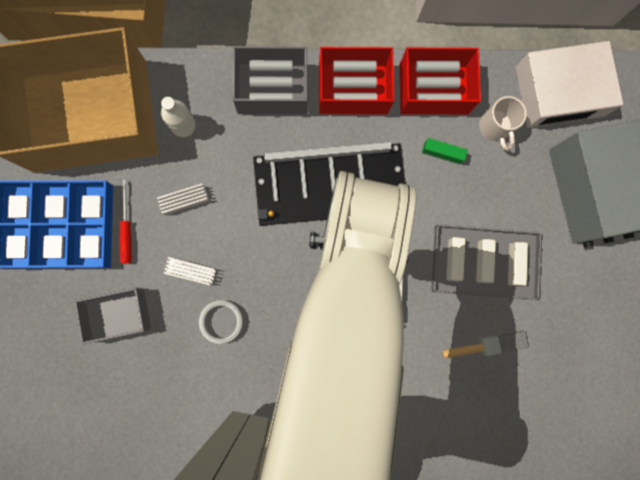

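View pics/s9.png

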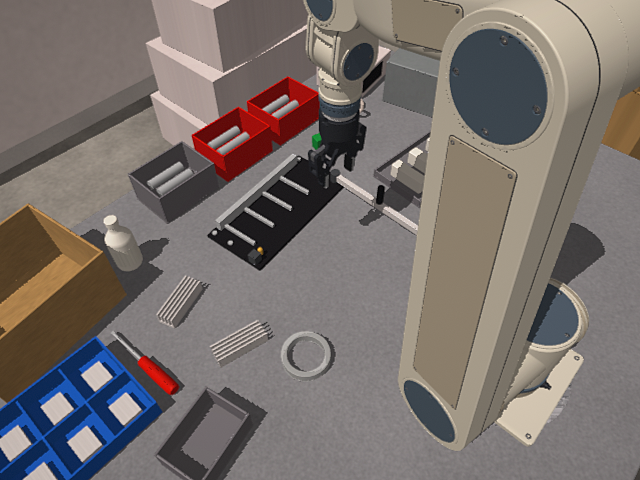

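{"name": "send_rows", "arguments": {
  "deltas": "0 0.035 -0.006 -7 0 0 0.055;0 0.07 -0.012 -14 0 0 0.055;0 0.105 -0.018 -21 0 0 0.055;0 0.14 -0.025 -28 0 0 0.055;0 0.18 -0.032 -35 0 0 0.055;0 0.22 -0.04 -42 0 0 0.055;0.01 0.26 -0.048 -49 0 0 0.055;0.02 0.3 -0.056 -56 0 0 0.055;0.03 0.33 -0.06 -63 0 0 0.055;0.05 0.335 -0.063 -70 0 0 0.055"
}}

```text
t: 24.35
eef_pos: [0.423, 0.3287, 0.1748]
orientation: [[0.003, -0.912, 0.411], [0.003, 0.411, 0.912], [-1.0, -0.002, 0.004]]
contact_force: [-0.3, -2.2, -0.2]
width: 0.0548
```

{"name": "send_rows", "arguments": {
  "deltas": "0.02 0 0 -7 0 0 0.055;0.025 0 0 -9.4 0 0 0.055;0.025 0 0 -9.4 0 0 0.055;0.025 0 0 -9.4 0 0 0.055;0.025 0 0 -9.4 0 0 0.055;0.025 0 0 -9.4 0 0 0.055;0.025 0 0 -9.4 0 0 0.055;0.025 0 0 -9.4 0 0 0.055;0.025 0 0 -9.4 0 0 0.055;0.025 0 0 -9.4 0 0 0.055"
}}

```text
t: 25.18
eef_pos: [0.4224, 0.3245, 0.149]
orientation: [[0.0, -0.964, 0.266], [0.0, 0.266, 0.964], [-1.0, -0.0, 0.0]]
contact_force: [-0.4, 0.2, -0.0]
width: 0.055
```

Run:
```python
from h import *
st=info()
s=snap("top","t10");s2=snap("side","s10"); crop(s,140,150,340,300,4,"t10c"); crop(s2,140,180,300,380,3,"s10c")
print(to(.42,.329,.1,165.2), unproj(s,[[221,322]],.024))
```

```text
t 25.18 tcp [0.4224 0.3245 0.149 ] yaw 164.59 F [-0.4  0.2 -0. ] w 0.055 q [ 0.5   0.27 -0.2   1.1  -0.   -0.8 ]
([48.9, 3.4, 3.7], [-0.6, 0.01, 0.0]) [[0.30171903 0.25615958 0.024     ]]
```

View pics/t10c.png

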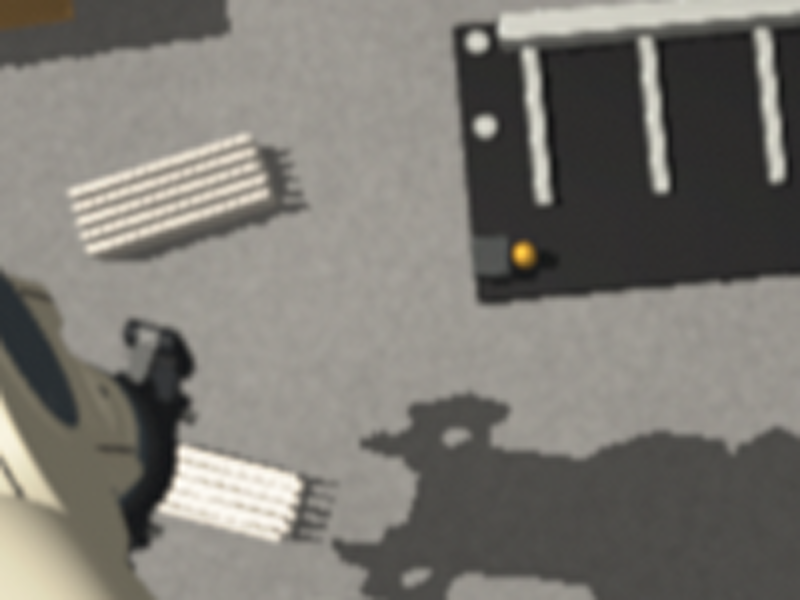

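View pics/s10c.png

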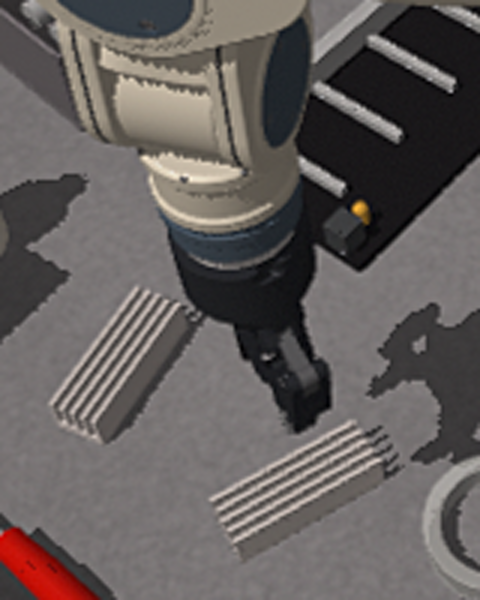

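{"name": "send_rows", "arguments": {
  "deltas": "0.03 0.003 0.004 -0.6 0 0 0.055;0.06 0.003 0.004 -0.6 0 0 0.055;0.09 0.003 0.004 -0.6 0 0 0.055;0.105 0.003 0.004 -0.6 0 0 0.055;0.115 0.003 0.004 -0.6 0 0 0.055;0.12 0.003 0.004 -0.6 0 0 0.055;0.123 0.003 0.004 -0.6 0 0 0.055;0.123 0.003 0.004 -0.6 0 0 0.055;0.123 0.003 0.004 -0.6 0 0 0.055;0.123 0.003 0.004 -0.6 0 0 0.055"
}}

```text
t: 26.12
eef_pos: [0.421, 0.3295, 0.0268]
orientation: [[0.001, -0.967, 0.255], [0.001, 0.255, 0.967], [-1.0, -0.001, 0.001]]
contact_force: [0.2, 0.4, -0.0]
width: 0.0549
```

Run:
```python
from h import *
st=info()
s2=snap("side","s11"); crop(s2,170,250,310,380,4,"s11c")
print(to(.42,.329,.026,165.2))
```

```text
t 26.12 tcp [0.421  0.3295 0.0268] yaw 165.21 F [ 0.2  0.4 -0. ] w 0.0549 q [ 0.51  0.39 -0.38  0.8   0.   -0.81]
([0.7, 0.8, -0.7], [0.01, 0.07, 0.07])
```

View pics/s11c.png

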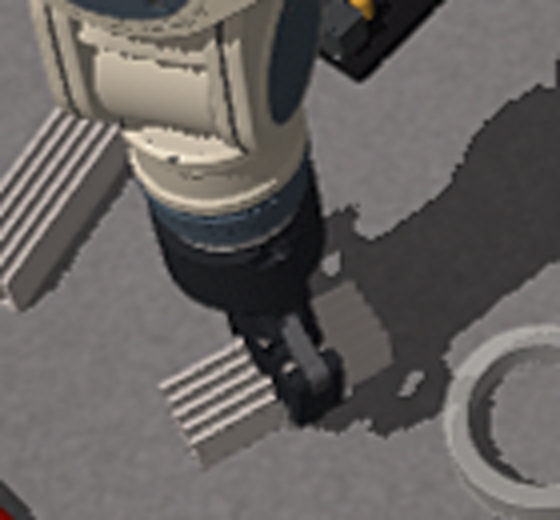

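Jaws straddle the sink; close and lift.

{"name": "send_rows", "arguments": {
  "deltas": "0 0 0 0 0 0 0.045;0 0 0 0 0 0 0.038;0 0 0 0 0 0 0.034;0 0 0 0 0 0 0.034;0 0 0 0 0 0 0.034;0 0 0 0 0 0 0.034;0 0 0 0 0 0 0.034;-0.01 0 0 0 0 0 0.034;-0.03 0 0 0 0 0 0.034;-0.05 0 0 0 0 0 0.034",
  "grip_force": 60
}}

```text
t: 27.0
eef_pos: [0.4198, 0.3289, 0.0763]
orientation: [[-0.002, -0.967, 0.255], [-0.001, 0.255, 0.967], [-1.0, 0.001, -0.001]]
contact_force: [0.7, -0.5, -1.8]
width: 0.0365
```

{"name": "send_rows", "arguments": {
  "deltas": "-0.03 0 0 0 0 0 0.034;-0.07 0 0 0 0 0 0.034;-0.09 0 0 0 0 0 0.034;-0.09 0 0 0 0 0 0.034;-0.09 0 0 0 0 0 0.034;-0.09 0 0 0 0 0 0.034;-0.09 0 0 0 0 0 0.034;-0.09 0 0 0 0 0 0.034;-0.09 0 0 0 0 0 0.034;-0.09 0 0 0 0 0 0.034"
}}

```text
t: 27.83
eef_pos: [0.4202, 0.3291, 0.1651]
orientation: [[-0.001, -0.967, 0.255], [-0.001, 0.255, 0.967], [-1.0, 0.001, -0.001]]
contact_force: [0.1, -0.3, -1.9]
width: 0.0367
```

Run:
```python
from h import *
st=info()
s2=snap("side","s12"); crop(s2,170,200,310,380,3,"s12c")
for l in(.041,-.099): 
    w=fx2w([[.005,l-.004,0]],F)[0]; print(w,to(w[0],w[1],.15,90+np.degrees(F[2])))
```

```text
t 27.83 tcp [0.4202 0.3291 0.1651] yaw 165.21 F [ 0.1 -0.3 -1.9] w 0.0367 q [ 0.51  0.27 -0.17  1.14  0.   -0.81]
[0.62957965 0.03680288 0.        ] ([15.2, -277.0, -229.2], [69.94, -0.07, -0.01])
[ 0.64244149 -0.10260506  0.        ] ([15.2, -325.0, -360.7], [69.94, -0.07, -0.01])
```

View pics/s12c.png

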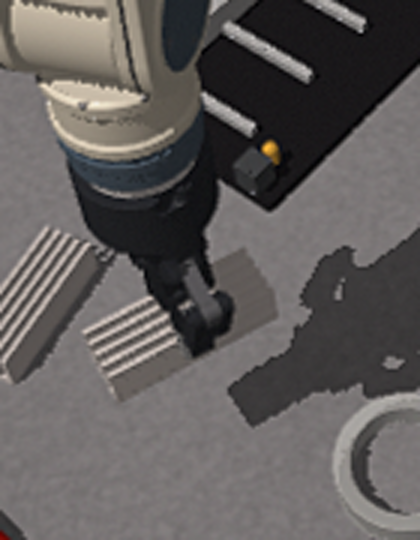

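Run:
```python
from h import *
st=info()
w=fx2w([[.004,-.033,0]],F)[0]; print(w,to(w[0],w[1],.12,90+np.degrees(F[2])))
```

```text
t 27.88 tcp [0.4203 0.3291 0.1652] yaw 165.21 F [-0.   0.3 -2.2] w 0.0365 q [ 0.51  0.27 -0.17  1.14  0.   -0.81]
[ 0.6350148  -0.03299296  0.        ] ([45.2, -300.1, -295.2], [69.94, -0.07, -0.01])
```

{"name": "send_rows", "arguments": {
  "deltas": "0 -0.02 -0.02 5 0 0 0.034;0 -0.045 -0.044 11 0 0 0.034;0 -0.07 -0.069 17 0 0 0.034;0 -0.095 -0.094 23 0 0 0.034;0 -0.12 -0.119 29 0 0 0.034;0 -0.145 -0.144 35 0 0 0.034;0 -0.17 -0.168 41 0 0 0.034;0 -0.195 -0.193 47 0 0 0.034;0 -0.22 -0.217 53 0 0 0.034;0 -0.245 -0.242 59 0 0 0.034"
}}

```text
t: 28.72
eef_pos: [0.5961, 0.0311, 0.1656]
orientation: [[-0.0, -0.274, 0.962], [0.0, 0.962, 0.274], [-1.0, 0.0, -0.0]]
contact_force: [0.5, -0.1, -3.0]
width: 0.0365
```

Run:
```python
from h import *
st=info()
w=fx2w([[.004,-.033,0]],F)[0]; print(w,to(w[0],w[1],.1,90+np.degrees(F[2])))
```

```text
t 28.72 tcp [0.5961 0.0311 0.1656] yaw 105.91 F [ 0.5 -0.1 -3. ] w 0.0365 q [-0.09  0.37 -0.01  1.19  0.   -0.37]
[ 0.6350148  -0.03299296  0.        ] ([65.6, -72.3, 19.8], [10.64, -0.01, -0.01])
```

{"name": "send_rows", "arguments": {
  "deltas": "0.01 -0.02 0.005 4 0 0 0.034;0.02 -0.04 0.01 8 0 0 0.034;0.035 -0.06 0.015 10.6 0 0 0.034;0.05 -0.069 0.018 10.6 0 0 0.034;0.06 -0.07 0.018 10.6 0 0 0.034;0.066 -0.07 0.018 10.6 0 0 0.034;0.066 -0.07 0.018 10.6 0 0 0.034;0.066 -0.07 0.018 10.6 0 0 0.034;0.066 -0.07 0.018 10.6 0 0 0.034;0.066 -0.07 0.018 10.6 0 0 0.034"
}}

```text
t: 29.55
eef_pos: [0.6326, -0.0289, 0.1009]
orientation: [[0.002, -0.099, 0.995], [-0.0, 0.995, 0.099], [-1.0, -0.0, 0.002]]
contact_force: [-0.3, 1.1, -1.8]
width: 0.0368
```

Run:
```python
from h import *
st=info()
w=fx2w([[.004,-.033,0]],F)[0]; print(w,to(w[0],w[1],.038,90+np.degrees(F[2])))
s2=snap("side","s13"); crop(s2,190,100,360,280,3,"s13c")
```

```text
t 29.55 tcp [ 0.6326 -0.0289  0.1009] yaw 95.66 F [-0.3  1.1 -1.8] w 0.0368 q [-0.18  0.47 -0.03  1.07  0.   -0.28]
[ 0.6350148  -0.03299296  0.        ] ([62.9, -4.3, 1.9], [0.39, 0.09, 0.02])
```

View pics/s13c.png

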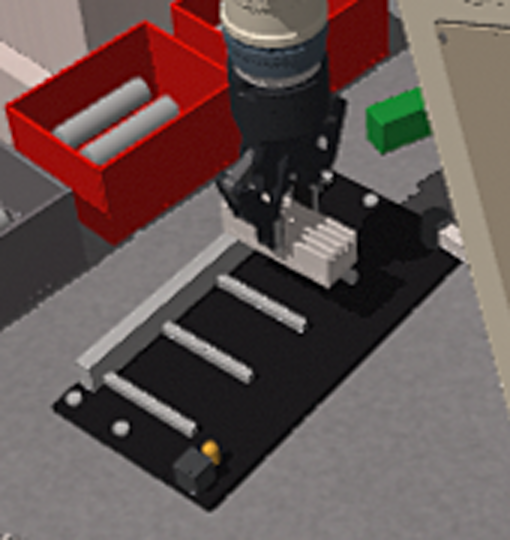

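{"name": "send_rows", "arguments": {
  "deltas": "0.01 -0.004 0.002 0.4 0 0 0.034;0.025 -0.004 0.002 0.4 0 0 0.034;0.04 -0.004 0.002 0.4 0 0 0.034;0.05 -0.004 0.002 0.4 0 0 0.034;0.057 -0.004 0.002 0.4 0 0 0.034;0.062 -0.004 0.002 0.4 0 0 0.034;0.062 -0.004 0.002 0.4 0 0 0.034;0.062 -0.004 0.002 0.4 0 0 0.034;0.062 -0.004 0.002 0.4 0 0 0.034;0.062 -0.004 0.002 0.4 0 0 0.034"
}}

```text
t: 30.43
eef_pos: [0.635, -0.0334, 0.0382]
orientation: [[0.001, -0.091, 0.996], [-0.0, 0.996, 0.091], [-1.0, -0.0, 0.001]]
contact_force: [-0.3, -0.3, -1.7]
width: 0.0363
```

Run:
```python
from h import *
st=info(); print(w2fx(st["eef_pos"][None],F))
s2=snap("side","s14"); crop(s2,230,130,340,230,6,"s14c")
```

```text
t 30.43 tcp [ 0.635  -0.0334  0.0382] yaw 95.21 F [-0.3 -0.3 -1.7] w 0.0363 q [-0.18  0.52 -0.11  0.94 -0.   -0.28]
[[ 0.00392082 -0.03335432]]
```

View pics/s14c.png

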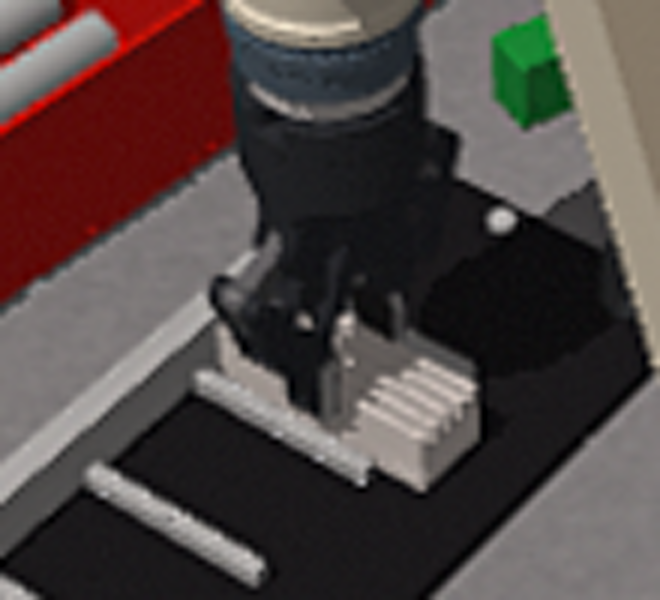

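{"name": "send_rows", "arguments": {
  "deltas": "0 0 0.001 0 0 0 0.034;0 0 0.002 0 0 0 0.034;0 0 0.003 0 0 0 0.034;0 0 0.0035 0 0 0 0.034;0 0 0.004 0 0 0 0.034;0 0 0.0045 0 0 0 0.034;0 0 0.005 0 0 0 0.034;0 0 0.0055 0 0 0 0.034;0 0 0.006 0 0 0 0.034;0 0 0.006 0 0 0 0.034",
  "grip_force": 40
}}

```text
t: 31.32
eef_pos: [0.6408, -0.0328, 0.0378]
orientation: [[0.0, -0.091, 0.996], [-0.0, 0.996, 0.091], [-1.0, -0.0, 0.0]]
contact_force: [0.9, 0.1, -2.8]
width: 0.0363
```

Run:
```python
from h import *
st=info(); print(w2fx(st["eef_pos"][None],F))
```

```text
t 31.32 tcp [ 0.6408 -0.0328  0.0378] yaw 95.21 F [ 0.9  0.1 -2.8] w 0.0363 q [-0.18  0.53 -0.09  0.95  0.   -0.27]
[[ 0.00978705 -0.03332735]]
```

{"name": "send_rows", "arguments": {
  "deltas": "0.0005 0 0.0005 0 0 0 0.034;0.001 0 0.001 0 0 0 0.034;0.001 0 0.0015 0 0 0 0.034;0.001 0 0.002 0 0 0 0.034;0.001 0 0.0025 0 0 0 0.034;0.001 0 0.003 0 0 0 0.034;0.001 0 0.003 0 0 0 0.034;0.001 0 0.003 0 0 0 0.034;0.001 0 0.003 0 0 0 0.034;0.001 0 0.003 0 0 0 0.034"
}}

```text
t: 32.15
eef_pos: [0.6427, -0.0326, 0.0366]
orientation: [[-0.002, -0.091, 0.996], [-0.0, 0.996, 0.091], [-1.0, 0.0, -0.002]]
contact_force: [-5.0, -0.6, -0.2]
width: 0.0368
```

Run:
```python
from h import *
st=info(); print(w2fx(st["eef_pos"][None],F))
```

```text
t 32.15 tcp [ 0.6427 -0.0326  0.0366] yaw 95.19 F [-5.  -0.6 -0.2] w 0.0368 q [-0.18  0.53 -0.09  0.95 -0.   -0.27]
[[ 0.01172948 -0.03327345]]
```

{"name": "send_rows", "arguments": {
  "deltas": "0 0.001 0 0 0 0 0.034;0 0.002 0 0 0 0 0.034;0 0.0025 0 0 0 0 0.034;0 0.003 0 0 0 0 0.034;0 0.0035 0.0005 0 0 0 0.034;0 0.004 0.0005 0 0 0 0.034;0 0.0045 0.0005 0 0 0 0.034;0 0.005 0.001 0 0 0 0.034;0 0.0055 0.001 0 0 0 0.034;0 0.0055 0.001 0 0 0 0.034"
}}

```text
t: 32.98
eef_pos: [0.6425, -0.029, 0.0367]
orientation: [[-0.004, -0.089, 0.996], [-0.004, 0.996, 0.089], [-1.0, -0.004, -0.004]]
contact_force: [-9.3, -10.8, 2.6]
width: 0.0363
```

Run:
```python
from h import *
st=info(); print(w2fx(st["eef_pos"][None],F))
```

```text
t 32.98 tcp [ 0.6425 -0.029   0.0367] yaw 95.1 F [ -9.3 -10.8   2.6] w 0.0363 q [-0.17  0.53 -0.09  0.95 -0.   -0.26]
[[ 0.01177986 -0.02968302]]
```

{"name": "send_rows", "arguments": {
  "deltas": "0 0 0 0 0 0 0.04;0 -0.001 0 0 0 0 0.05;0 -0.001 0 0 0 0 0.056;0 -0.001 0 0 0 0 0.056;-0.02 -0.001 0 0 0 0 0.056;-0.05 -0.001 0 0 0 0 0.056;-0.08 -0.001 0 0 0 0 0.056;-0.1 -0.001 0 0 0 0 0.056;-0.1 -0.001 0 0 0 0 0.056;-0.1 -0.001 0 0 0 0 0.056"
}}

```text
t: 33.82
eef_pos: [0.6451, -0.0278, 0.1382]
orientation: [[0.003, -0.091, 0.996], [-0.0, 0.996, 0.091], [-1.0, -0.001, 0.003]]
contact_force: [-0.7, 0.0, -0.5]
width: 0.0565
```

Run:
```python
from h import *
st=info(); print(w2fx(st["eef_pos"][None],F))
s2=snap("side","s15"); crop(s2,200,140,360,280,4.3,"s15c")
print(to(.5895,.3487,.16,18))
```

```text
t 33.82 tcp [ 0.6451 -0.0278  0.1382] yaw 95.23 F [-0.7  0.  -0.5] w 0.0565 q [-0.17  0.46  0.06  1.17  0.   -0.26]
[[ 0.01450729 -0.02875588]]
([-23.2, 379.9, -20.4], [77.22, 0.03, -0.02])
```

View pics/s15c.png

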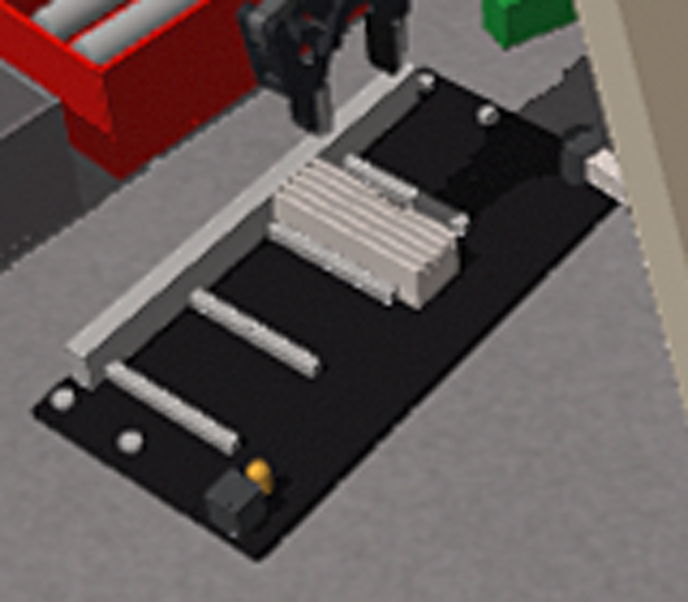

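{"name": "send_rows", "arguments": {
  "deltas": "-0.023 0.025 -0.002 5 0 0 0.056;-0.023 0.06 -0.004 12 0 0 0.056;-0.023 0.095 -0.006 19 0 0 0.056;-0.023 0.13 -0.008 26 0 0 0.056;-0.023 0.165 -0.01 33 0 0 0.056;-0.023 0.2 -0.012 40 0 0 0.056;-0.023 0.235 -0.014 47 0 0 0.056;-0.023 0.27 -0.016 54 0 0 0.056;-0.023 0.3 -0.018 60 0 0 0.056;-0.023 0.3 -0.018 60 0 0 0.056"
}}

```text
t: 34.7
eef_pos: [0.5972, 0.2742, 0.1579]
orientation: [[-0.003, 0.819, 0.574], [0.001, 0.574, -0.819], [-1.0, -0.002, -0.002]]
contact_force: [-0.6, -1.1, 0.3]
width: 0.0558
```

Run:
```python
from h import *
st=info()
s=snap("top","t16");s2=snap("side","s16"); crop(s2,150,270,280,375,4.7,"s16c")
print(to(.5895,.3487,.12,18))
```

```text
t 34.7 tcp [0.5972 0.2742 0.1579] yaw 35.03 F [-0.6 -1.1  0.3] w 0.0558 q [0.3  0.47 0.14 1.24 0.   1.26]
([38.0, 38.3, -68.8], [17.4, -0.02, 0.14])
```

View pics/t16.png

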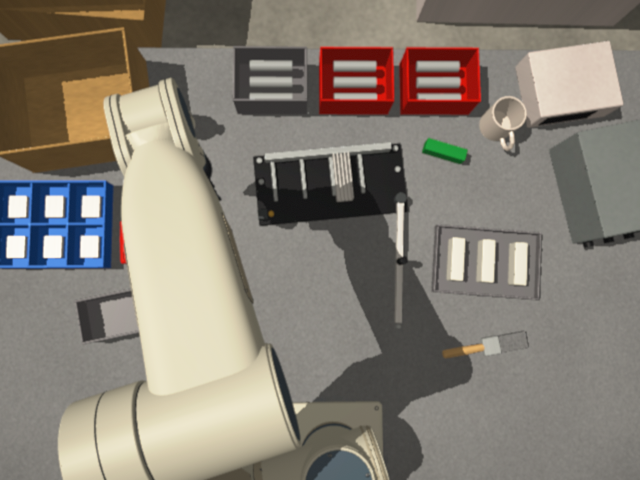

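View pics/s16.png

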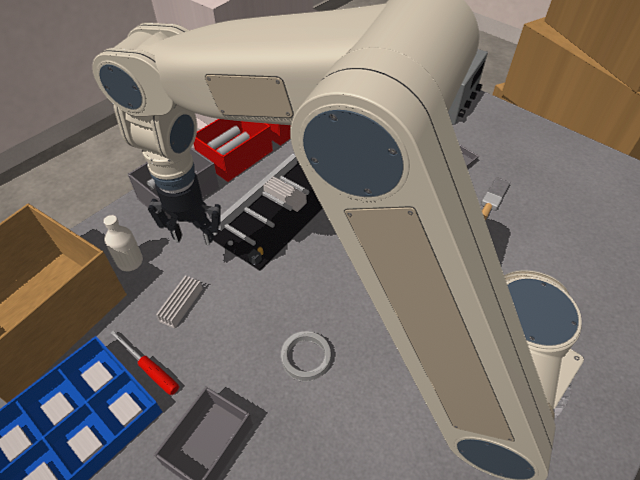

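{"name": "send_rows", "arguments": {
  "deltas": "0 0.012 -0.02 5 0 0 0.056;0.01 0.024 -0.04 10 0 0 0.056;0.02 0.034 -0.06 15 0 0 0.056;0.03 0.038 -0.067 17.4 0 0 0.056;0.038 0.038 -0.067 17.4 0 0 0.056;0.038 0.038 -0.067 17.4 0 0 0.056;0.038 0.038 -0.067 17.4 0 0 0.056;0.038 0.038 -0.067 17.4 0 0 0.056;0.038 0.038 -0.067 17.4 0 0 0.056;0.038 0.038 -0.067 17.4 0 0 0.056"
}}

```text
t: 35.63
eef_pos: [0.5921, 0.3452, 0.1226]
orientation: [[0.001, 0.952, 0.305], [0.0, 0.305, -0.952], [-1.0, 0.001, -0.0]]
contact_force: [0.5, -0.9, -0.1]
width: 0.0556
```

Run:
```python
from h import *
st=info()
s2=snap("side","s17"); crop(s2,130,200,250,340,4.2,"s17c")
print(to(.5895,.3487,.026,18.1))
```

```text
t 35.63 tcp [0.5921 0.3452 0.1226] yaw 17.79 F [ 0.5 -0.9 -0.1] w 0.0556 q [ 0.41  0.54  0.15  1.19 -0.    1.67]
([96.5, -1.5, -3.9], [-0.31, -0.0, -0.06])
```

View pics/s17c.png

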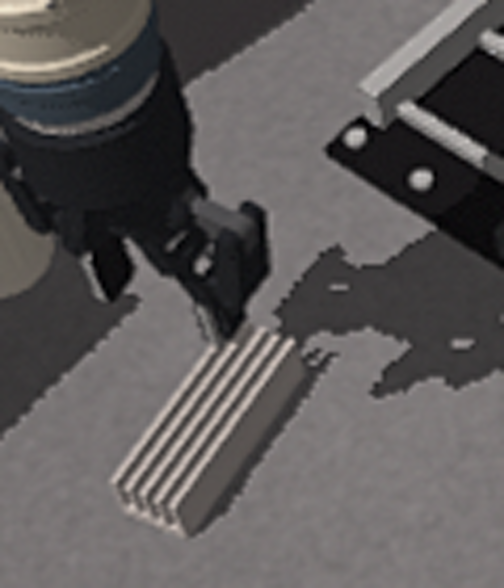

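{"name": "send_rows", "arguments": {
  "deltas": "0.025 -0.0015 -0.004 -0.3 0 0 0.056;0.05 -0.0015 -0.004 -0.3 0 0 0.056;0.065 -0.0015 -0.004 -0.3 0 0 0.056;0.08 -0.0015 -0.004 -0.3 0 0 0.056;0.09 -0.0015 -0.004 -0.3 0 0 0.056;0.096 -0.0015 -0.004 -0.3 0 0 0.056;0.096 -0.0015 -0.004 -0.3 0 0 0.056;0.096 -0.0015 -0.004 -0.3 0 0 0.056;0.096 -0.0015 -0.004 -0.3 0 0 0.056;0.096 -0.0015 -0.004 -0.3 0 0 0.056"
}}

```text
t: 36.52
eef_pos: [0.5894, 0.3494, 0.0269]
orientation: [[0.002, 0.95, 0.311], [0.001, 0.311, -0.95], [-1.0, 0.002, -0.0]]
contact_force: [1.1, -0.4, 0.2]
width: 0.0559
```

Run:
```python
from h import *
st=info()
s2=snap("side","s18"); crop(s2,130,200,250,340,4.2,"s18c")
print(to(.5895,.3487,.026,18.1))
```

```text
t 36.52 tcp [0.5894 0.3494 0.0269] yaw 18.11 F [ 1.1 -0.4  0.2] w 0.0559 q [ 0.41  0.6   0.01  0.98 -0.    1.67]
([0.7, -0.0, 0.7], [0.01, -0.01, -0.08])
```

View pics/s18c.png

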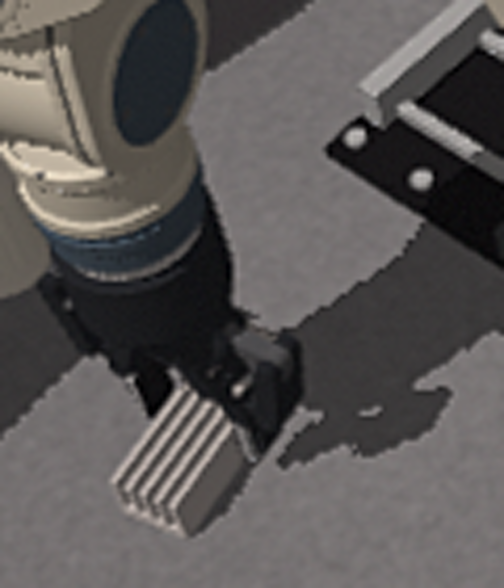

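{"name": "send_rows", "arguments": {
  "deltas": "0 0 0 0 0 0 0.045;0 0 0 0 0 0 0.038;0 0 0 0 0 0 0.034;0 0 0 0 0 0 0.034;0 0 0 0 0 0 0.034;0 0 0 0 0 0 0.034;0 0 0 0 0 0 0.034;-0.01 0 0 0 0 0 0.034;-0.03 0 0 0 0 0 0.034;-0.05 0 0 0 0 0 0.034",
  "grip_force": 60
}}

```text
t: 37.4
eef_pos: [0.5881, 0.3488, 0.0757]
orientation: [[-0.003, 0.95, 0.311], [-0.001, 0.311, -0.95], [-1.0, -0.003, 0.0]]
contact_force: [0.0, -0.4, -3.0]
width: 0.0364
```

{"name": "send_rows", "arguments": {
  "deltas": "-0.03 0 0 0 0 0 0.034;-0.06 0 0 0 0 0 0.034;-0.08 0 0 0 0 0 0.034;-0.08 0 0 0 0 0 0.034;-0.08 0 0 0 0 0 0.034;-0.08 0 0 0 0 0 0.034;-0.08 0 0 0 0 0 0.034;-0.08 0 0 0 0 0 0.034;-0.08 0 0 0 0 0 0.034;-0.08 0 0 0 0 0 0.034"
}}

```text
t: 38.23
eef_pos: [0.5887, 0.3491, 0.155]
orientation: [[-0.001, 0.95, 0.311], [-0.001, 0.311, -0.95], [-1.0, -0.001, 0.0]]
contact_force: [0.6, 0.0, -2.3]
width: 0.0364
```

Run:
```python
from h import *
st=info()
w=fx2w([[.004,.107,0]],F)[0]; print(w,to(w[0],w[1],.155,90+np.degrees(F[2])))
s2=snap("side","s19"); crop(s2,130,150,290,340,3,"s19c")
```

```text
t 38.23 tcp [0.5887 0.3491 0.155 ] yaw 18.11 F [ 0.6  0.  -2.3] w 0.0364 q [0.41 0.52 0.21 1.26 0.   1.67]
[0.62215296 0.10641498 0.        ] ([0.1, -43.6, 241.1], [-77.17, -0.04, 0.07])
```

View pics/s19c.png

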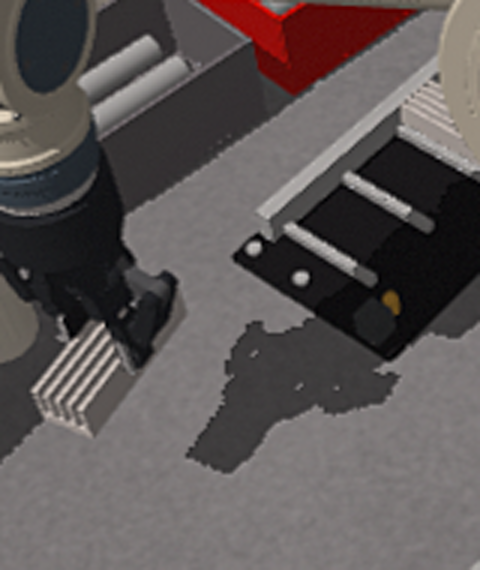

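{"name": "send_rows", "arguments": {
  "deltas": "0 -0.003 0.015 -5 0 0 0.034;0 -0.007 0.04 -12 0 0 0.034;0 -0.012 0.065 -19 0 0 0.034;0 -0.017 0.09 -26 0 0 0.034;0 -0.022 0.12 -33 0 0 0.034;0 -0.027 0.15 -40 0 0 0.034;0 -0.032 0.18 -47 0 0 0.034;0 -0.037 0.21 -54 0 0 0.034;0 -0.04 0.23 -61 0 0 0.034;0 -0.0436 0.241 -68 0 0 0.034"
}}

```text
t: 39.12
eef_pos: [0.6229, 0.1039, 0.1557]
orientation: [[0.0, 0.064, 0.998], [-0.001, 0.998, -0.064], [-1.0, -0.001, 0.0]]
contact_force: [0.4, -0.1, -2.1]
width: 0.0364
```

Run:
```python
from h import *
st=info()
w=fx2w([[.004,.107,0]],F)[0]; print(w,to(w[0],w[1],.1,90+np.degrees(F[2])))
```

```text
t 39.12 tcp [0.6229 0.1039 0.1557] yaw 86.33 F [ 0.4 -0.1 -2.1] w 0.0364 q [ 0.03  0.43  0.06  1.2  -0.    0.1 ]
[0.62215296 0.10641498 0.        ] ([55.7, 2.5, -1.0], [-8.94, 0.02, 0.03])
```

{"name": "send_rows", "arguments": {
  "deltas": "0.005 0.0025 -0.001 -5 0 0 0.034;0.015 0.0025 -0.001 -8.9 0 0 0.034;0.03 0.0025 -0.001 -8.9 0 0 0.034;0.045 0.0025 -0.001 -8.9 0 0 0.034;0.055 0.0025 -0.001 -8.9 0 0 0.034;0.055 0.0025 -0.001 -8.9 0 0 0.034;0.055 0.0025 -0.001 -8.9 0 0 0.034;0.055 0.0025 -0.001 -8.9 0 0 0.034;0.055 0.0025 -0.001 -8.9 0 0 0.034;0.055 0.0025 -0.001 -8.9 0 0 0.034"
}}

```text
t: 39.95
eef_pos: [0.622, 0.1092, 0.1017]
orientation: [[0.001, -0.087, 0.996], [0.0, 0.996, 0.087], [-1.0, -0.0, 0.001]]
contact_force: [0.3, 0.3, -2.9]
width: 0.0365
```

Run:
```python
from h import *
st=info()
w=fx2w([[.004,.107,0]],F)[0]; print(w,to(w[0],w[1],.038,90+np.degrees(F[2])))
s2=snap("side","s20"); crop(s2,190,140,340,280,4,"s20c")
```

```text
t 39.95 tcp [0.622  0.1092 0.1017] yaw 95.01 F [ 0.3  0.3 -2.9] w 0.0365 q [ 0.04  0.46 -0.03  1.07  0.   -0.05]
[0.62215296 0.10641498 0.        ] ([63.7, -2.8, -0.2], [-0.26, 0.08, 0.0])
```

View pics/s20c.png

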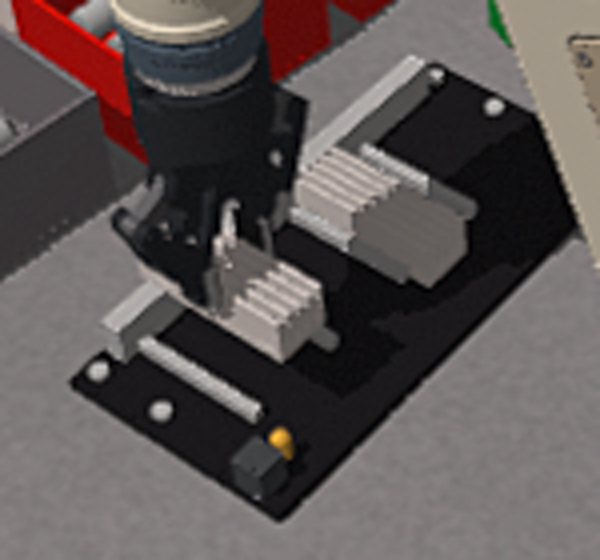

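{"name": "send_rows", "arguments": {
  "deltas": "0.01 -0.003 0 -0.3 0 0 0.034;0.025 -0.003 0 -0.3 0 0 0.034;0.04 -0.003 0 -0.3 0 0 0.034;0.05 -0.003 0 -0.3 0 0 0.034;0.058 -0.003 0 -0.3 0 0 0.034;0.063 -0.003 0 -0.3 0 0 0.034;0.063 -0.003 0 -0.3 0 0 0.034;0.063 -0.003 0 -0.3 0 0 0.034;0.063 -0.003 0.003 -0.3 0 0 0.034;0.063 -0.003 0.005 -0.3 0 0 0.034",
  "grip_force": 40
}}

```text
t: 40.83
eef_pos: [0.6274, 0.1066, 0.0382]
orientation: [[0.001, -0.093, 0.996], [0.0, 0.996, 0.093], [-1.0, -0.0, 0.001]]
contact_force: [-0.6, -1.2, -2.4]
width: 0.0364
```

Run:
```python
from h import *
st=info(); print(w2fx(st["eef_pos"][None],F))
```

```text
t 40.83 tcp [0.6274 0.1066 0.0382] yaw 95.31 F [-0.6 -1.2 -2.4] w 0.0364 q [ 0.04  0.52 -0.11  0.94  0.   -0.06]
[[0.00921976 0.10672693]]
```

{"name": "send_rows", "arguments": {
  "deltas": "0.0005 0 0.0005 0 0 0 0.034;0.001 0 0.001 0 0 0 0.034;0.001 0 0.0015 0 0 0 0.034;0.001 0 0.002 0 0 0 0.034;0.001 0 0.0025 0 0 0 0.034;0.001 0 0.003 0 0 0 0.034;0.001 0 0.0035 0 0 0 0.034;0.001 0 0.004 0 0 0 0.034;0.001 0 0.004 0 0 0 0.034;0.001 0 0.004 0 0 0 0.034"
}}

```text
t: 41.67
eef_pos: [0.6289, 0.1068, 0.0367]
orientation: [[-0.003, -0.092, 0.996], [-0.0, 0.996, 0.092], [-1.0, -0.0, -0.003]]
contact_force: [-8.4, -1.3, 3.2]
width: 0.037
```

Run:
```python
from h import *
st=info(); print(w2fx(st["eef_pos"][None],F))
```

```text
t 41.67 tcp [0.6289 0.1068 0.0367] yaw 95.3 F [-8.4 -1.3  3.2] w 0.037 q [ 0.04  0.53 -0.1   0.95 -0.   -0.06]
[[0.01076377 0.10680667]]
```

{"name": "send_rows", "arguments": {
  "deltas": "0 0.001 0 0 0 0 0.034;0 0.002 0 0 0 0 0.034;0 0.0025 0 0 0 0 0.034;0 0.003 0 0 0 0 0.034;0 0.0035 0.0003 0 0 0 0.034;0 0.004 0.0005 0 0 0 0.034;0 0.0045 0.0005 0 0 0 0.034;0 0.005 0.0005 0 0 0 0.034;0 0.0055 0.0005 0 0 0 0.034;0 0.0055 0.0005 0 0 0 0.034"
}}

```text
t: 42.5
eef_pos: [0.6286, 0.1104, 0.0367]
orientation: [[-0.004, -0.091, 0.996], [-0.004, 0.996, 0.091], [-1.0, -0.004, -0.005]]
contact_force: [-10.1, -10.9, 4.1]
width: 0.0365
```

Run:
```python
from h import *
st=info(); print(w2fx(st["eef_pos"][None],F))
```

```text
t 42.5 tcp [0.6286 0.1104 0.0367] yaw 95.21 F [-10.1 -10.9   4.1] w 0.0365 q [ 0.04  0.53 -0.1   0.95 -0.   -0.05]
[[0.01076544 0.11033046]]
```

{"name": "send_rows", "arguments": {
  "deltas": "0 0 0 0 0 0 0.04;0 -0.001 0 0 0 0 0.05;0 -0.001 0 0 0 0 0.056;0 -0.001 0 0 0 0 0.056;-0.02 -0.001 0 0 0 0 0.056;-0.05 -0.001 0 0 0 0 0.056;-0.08 -0.001 0 0 0 0 0.056;-0.1 -0.001 0 0 0 0 0.056;-0.1 -0.001 -0.02 0 0 0 0.04;-0.1 -0.001 -0.05 0 0 0 0.02"
}}

```text
t: 43.33
eef_pos: [0.5832, 0.107, 0.138]
orientation: [[0.004, -0.093, 0.996], [0.0, 0.996, 0.093], [-1.0, 0.0, 0.005]]
contact_force: [-0.5, 0.2, 0.0]
width: 0.0327
```

{"name": "send_rows", "arguments": {
  "deltas": "0 0 -0.02 0 0 0 0;0 0 -0.05 0 0 0 0;0 0 -0.08 0 0 0 0;0 0 -0.11 0 0 0 0;0 0 -0.14 0 0 0 0;0 0 -0.17 0 0 0 0;0 0 -0.17 0 0 0 0;0 0 -0.17 0 0 0 0;0 0 -0.17 0 0 0 0;0 0 -0.17 0 0 0 0"
}}

```text
t: 44.17
eef_pos: [0.413, 0.0912, 0.137]
orientation: [[0.001, -0.093, 0.996], [0.0, 0.996, 0.093], [-1.0, 0.0, 0.001]]
contact_force: [0.1, 0.5, -0.2]
width: -0.0007
```

Run:
```python
from h import *
st=info(); print(w2fx(st["eef_pos"][None],F))
s2=snap("side","s21"); crop(s2,200,140,360,280,4.3,"s21c")
s=snap("top","t21"); crop(s,245,130,415,235,4.7,"t21c")
```

```text
t 44.17 tcp [0.413  0.0912 0.137 ] yaw 95.31 F [ 0.1  0.5 -0.2] w -0.0007 q [ 0.02  0.1  -0.46  1.01  0.   -0.07]
[[-0.20563371  0.11109105]]
```

View pics/s21c.png

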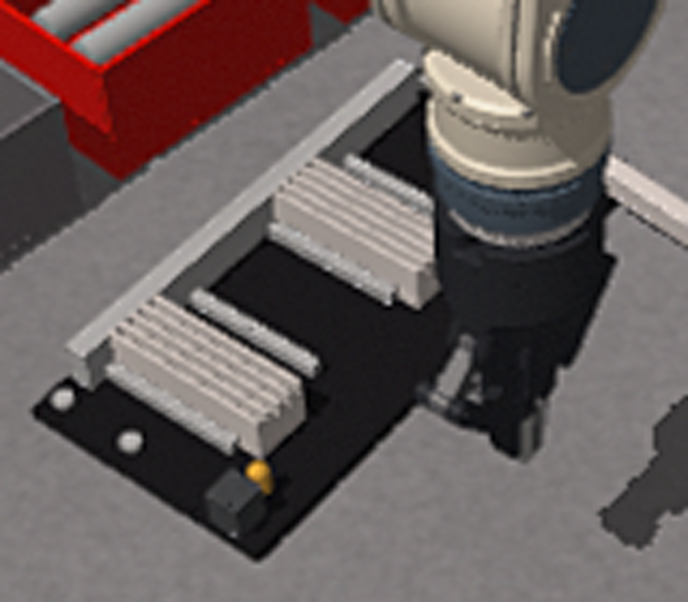

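View pics/t21c.png

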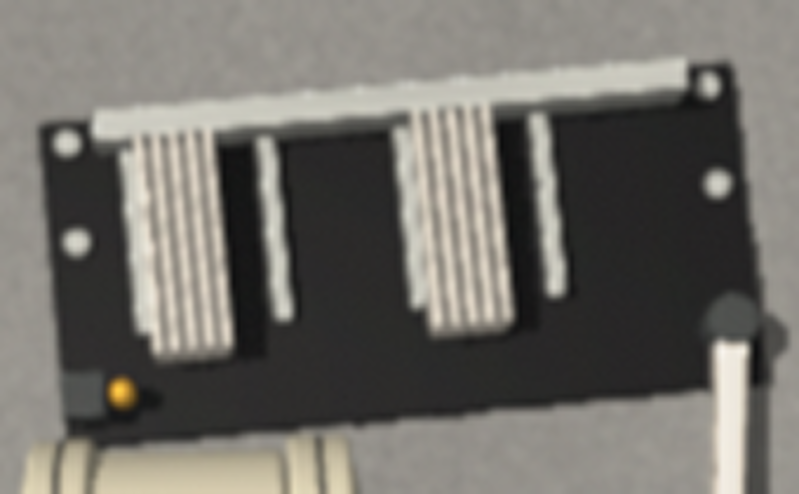

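Run:
```python
from h import *
st=info()
w=fx2w([[-.072,.109,0]],F)[0]; print(to(w[0],w[1],.04,95.27))
s=snap("top"); print(w2fx(unproj(s,uncrop([[122,392],[85,392]],245,130,4.7),.03),F))
```

```text
t 44.27 tcp [0.4127 0.0912 0.1367] yaw 95.31 F [-0.1 -0.1  0. ] w 0.0004 q [ 0.02  0.1  -0.46  1.01  0.   -0.07]
([96.7, -2.2, 133.9], [0.04, 0.01, -0.0])
[[-0.05976666  0.14843626]
 [-0.05802459  0.16680175]]
```

{"name": "send_rows", "arguments": {
  "deltas": "0 -0.002 0.03 0 0 0 0;0 -0.002 0.06 0 0 0 0;0.01 -0.002 0.09 0 0 0 0;0.03 -0.002 0.11 0 0 0 0;0.05 -0.002 0.125 0 0 0 0;0.07 -0.002 0.134 0 0 0 0;0.09 -0.002 0.134 0 0 0 0;0.097 -0.002 0.134 0 0 0 0;0.097 -0.002 0.134 0 0 0 0;0.097 -0.002 0.134 0 0 0 0"
}}

```text
t: 45.15
eef_pos: [0.5454, 0.1016, 0.0399]
orientation: [[-0.001, -0.093, 0.996], [0.0, 0.996, 0.093], [-1.0, 0.0, -0.001]]
contact_force: [-0.6, -0.1, 0.3]
width: 0.0003
```

{"name": "send_rows", "arguments": {
  "deltas": "0 0 0.003 0 0 0 0;0 0 0.006 0 0 0 0;0 0 0.009 0 0 0 0;0 0 0.011 0 0 0 0;0 0 0.012 0 0 0 0;0 0 0.013 0 0 0 0;0 0 0.014 0 0 0 0;0 0 0.015 0 0 0 0;0 0 0.016 0 0 0 0;0 0 0.016 0 0 0 0"
}}

```text
t: 45.98
eef_pos: [0.5615, 0.103, 0.0398]
orientation: [[0.0, -0.092, 0.996], [-0.0, 0.996, 0.092], [-1.0, -0.0, 0.0]]
contact_force: [0.1, 0.2, -0.4]
width: 0.0002
```

Run:
```python
from h import *
st=info(); print(w2fx(st["eef_pos"][None],F))
s2=snap("side","s22"); crop(s2,200,140,360,280,4.3,"s22c")
```

```text
t 45.98 tcp [0.5615 0.103  0.0398] yaw 95.31 F [ 0.1  0.2 -0.4] w 0.0002 q [ 0.03  0.43 -0.28  0.87 -0.   -0.06]
[[-0.05673166  0.10918492]]
```

View pics/s22c.png

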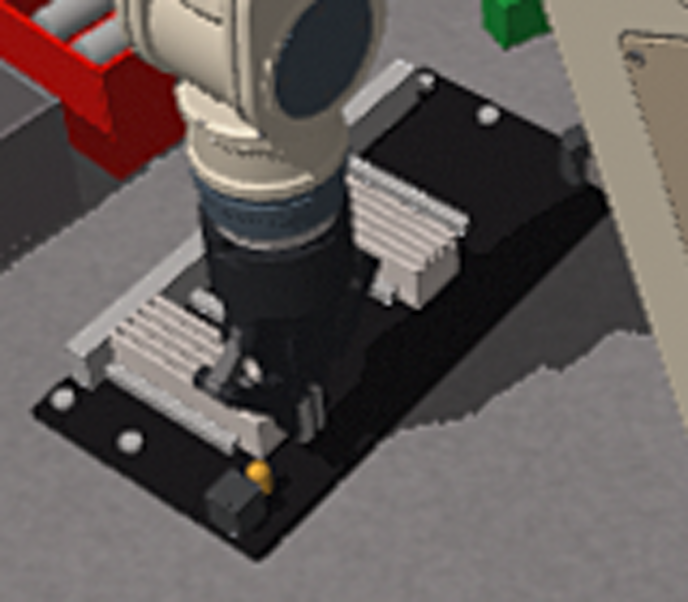

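Close to contact; advance a few mm gently.

{"name": "send_rows", "arguments": {
  "deltas": "0 0 0.0005 0 0 0 0;0 0 0.001 0 0 0 0;0 0 0.0015 0 0 0 0;0 0 0.002 0 0 0 0;0 0 0.0025 0 0 0 0;0 0 0.003 0 0 0 0;0 0 0.0035 0 0 0 0;0 0 0.004 0 0 0 0;0 0 0.004 0 0 0 0;0 0 0.004 0 0 0 0"
}}

```text
t: 46.87
eef_pos: [0.5643, 0.1033, 0.0397]
orientation: [[-0.002, -0.092, 0.996], [-0.0, 0.996, 0.092], [-1.0, -0.0, -0.002]]
contact_force: [-5.3, -0.5, 4.1]
width: 0.0002
```

Run:
```python
from h import *
st=info(); print(w2fx(st["eef_pos"][None],F))
```

```text
t 46.87 tcp [0.5643 0.1033 0.0397] yaw 95.31 F [-5.3 -0.5  4.1] w 0.0002 q [ 0.03  0.43 -0.27  0.87 -0.   -0.06]
[[-0.05387091  0.10922777]]
```

{"name": "send_rows", "arguments": {
  "deltas": "0 0 -0.01 0 0 0 0;0 0 -0.02 0 0 0 0;-0.005 -0.03 -0.02 0 0 0 0;-0.005 -0.06 -0.02 0 0 0 0;-0.005 -0.09 -0.02 0 0 0 0;-0.005 -0.12 -0.02 0 0 0 0;0 -0.14 -0.02 0 0 0 0;0 -0.14 -0.015 0 0 0 0;0 -0.14 -0.01 0 0 0 0;0 -0.14 -0.008 0 0 0 0"
}}

```text
t: 47.7
eef_pos: [0.5705, -0.0364, 0.0399]
orientation: [[0.0, -0.092, 0.996], [0.0, 0.996, 0.092], [-1.0, 0.0, 0.0]]
contact_force: [-0.0, -0.0, -0.0]
width: 0.0002
```

{"name": "send_rows", "arguments": {
  "deltas": "0 0 0.002 0 0 0 0;0 0 0.004 0 0 0 0;0 0 0.005 0 0 0 0;0 0 0.006 0 0 0 0;0 0 0.007 0 0 0 0;0 0 0.0075 0 0 0 0;0 0 0.008 0 0 0 0;0 0 0.0085 0 0 0 0;0 0 0.0085 0 0 0 0;0 0 0.0085 0 0 0 0"
}}

```text
t: 48.53
eef_pos: [0.5772, -0.0357, 0.0396]
orientation: [[-0.003, -0.093, 0.996], [0.0, 0.996, 0.093], [-1.0, 0.001, -0.003]]
contact_force: [-7.6, 0.4, 4.4]
width: -0.0001
```

Run:
```python
from h import *
st=info(); print(w2fx(st["eef_pos"][None],F))
```

```text
t 48.53 tcp [ 0.5772 -0.0357  0.0396] yaw 95.31 F [-7.6  0.4  4.4] w -0.0001 q [-0.21  0.44 -0.25  0.88 -0.   -0.3 ]
[[-0.05378821 -0.03036038]]
```

{"name": "send_rows", "arguments": {
  "deltas": "0 0 -0.01 0 0 0 0;-0.01 0 -0.03 0 0 0 0;-0.04 0 -0.04 0 0 0 0;-0.08 0 -0.06 0 0 0 0;-0.12 0 -0.08 0 0 0 0.02;-0.15 -0.03 -0.1 3 0 0 0.05;-0.16 -0.06 -0.12 5 0 0 0.05;-0.16 -0.09 -0.14 7.8 0 0 0.05;-0.16 -0.11 -0.14 7.8 0 0 0.05;-0.16 -0.11 -0.14 7.8 0 0 0.05"
}}

```text
t: 49.37
eef_pos: [0.449, -0.1618, 0.2005]
orientation: [[0.002, 0.048, 0.999], [-0.002, 0.999, -0.048], [-1.0, -0.002, 0.002]]
contact_force: [0.1, -0.0, 0.7]
width: 0.0496
```

Run:
```python
from h import *
st=info(); k=keeper(1.44); print(k,to(k[0],k[1],.2,87.4))
s=snap("top","t23");s2=snap("side","s23")
def L(s,G):
    o=[]
    def add(pts,col): o.append((proj(s,fx2w(np.array(pts,float)/1000,G)),col))
    for y in (111,-29):
        b=[[65,y+19],[65,y-19],[-45,y-19],[-45,y+19],[65,y+19]]
        add([[*p,42] for p in b],(0,255,0))
        add([[-45,y-19,42],[-45,y-19,10],[-45,y+19,10],[-45,y+19,42]],(255,0,0))
    for y in (134,64,-6,-76): add([[-30,y-4,20],[65,y-4,20],[65,y+4,20],[-30,y+4,20],[-30,y-4,20]],(0,0,255))
    return o
crop(s,245,130,415,235,4.7,"t23c",L(s,F)); crop(s2,200,150,340,270,5,"s23c",L(s2,F))
```

```text
t 49.37 tcp [ 0.449  -0.1618  0.2005] yaw 87.28 F [ 0.1 -0.   0.7] w 0.0496 q [-0.52  0.15 -0.23  1.19 -0.   -0.47]
[ 0.43804471 -0.15905823  0.        ] ([0.4, 2.3, -11.1], [-0.12, 0.13, 0.12])
```

View pics/s23c.png

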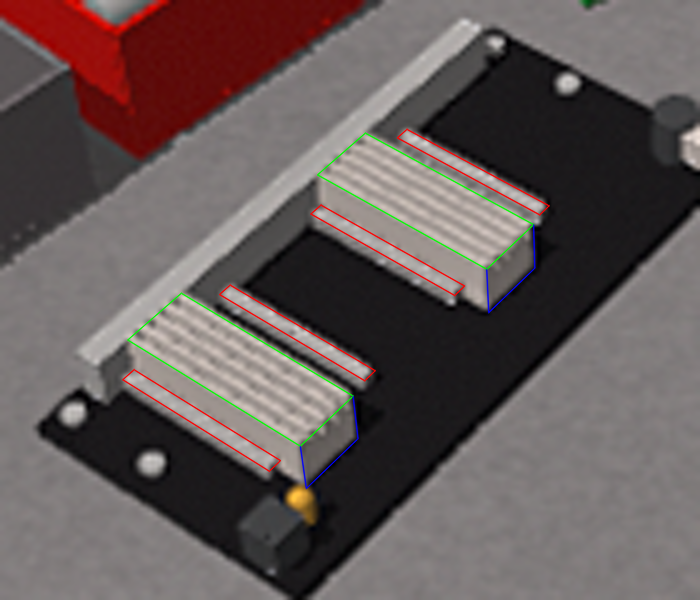

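View pics/t23c.png

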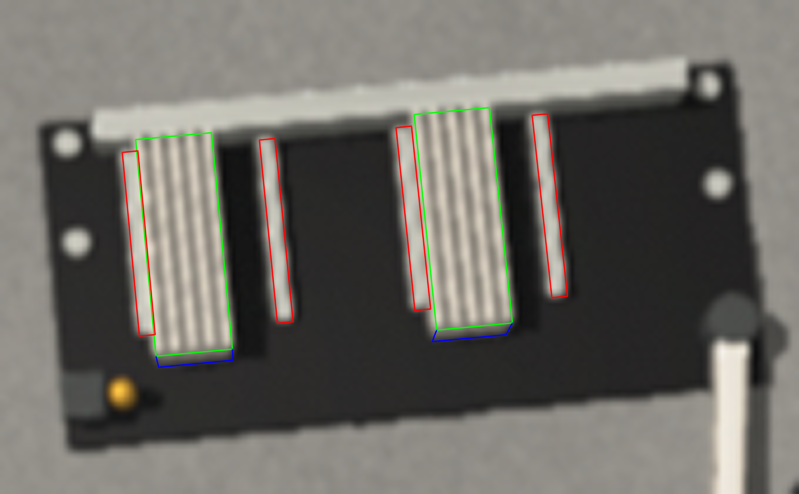

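Run:
```python
from h import *
s=snap("top"); s2=snap("side","s24"); k=keeper(1.44)
o=lambda s:[(proj(s,[k+[0,0,.034],k+[0,0,.088]]),(255,0,255)),(proj(s,[keeper(1.44,0)+[0,0,.034],keeper(1.44,.3)+[0,0,.034]]),(0,255,0))]
crop(s,340,180,460,340,3.5,"t24c",o(s)); crop(s2,310,120,430,260,4,"s24c",o(s2))
```

```text
(no output)
```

View pics/t24c.png

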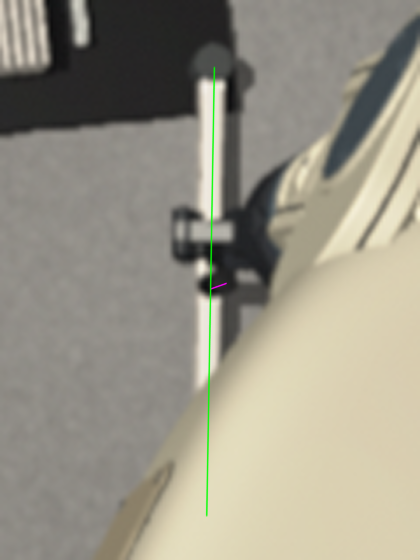

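View pics/s24c.png

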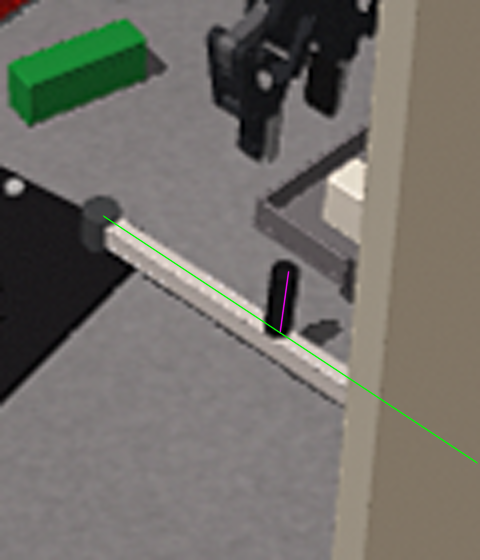

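Keeper is within about 2 mm of the 1.44 rad prediction. Descend on the grip, then close the jaws.

{"name": "send_rows", "arguments": {
  "deltas": "0 0.004 -0.011 0 0 0 0.05;0.03 0.004 -0.011 0 0 0 0.05;0.06 0.004 -0.011 0 0 0 0.05;0.09 0.004 -0.011 0 0 0 0.05;0.115 0.004 -0.011 0 0 0 0.05;0.125 0.004 -0.011 0 0 0 0.05;0.129 0.004 -0.011 0 0 0 0.05;0.129 0.004 -0.011 0 0 0 0.05;0.129 0.004 -0.011 0 0 0 0.05;0.129 0.004 -0.011 0 0 0 0.05"
}}

```text
t: 50.4
eef_pos: [0.4392, -0.1539, 0.0718]
orientation: [[0.002, 0.043, 0.999], [-0.001, 0.999, -0.043], [-1.0, -0.001, 0.002]]
contact_force: [-0.9, -0.1, 0.4]
width: 0.0496
```

{"name": "send_rows", "arguments": {
  "deltas": "0 0 0 0 0 0 0.04;0 0 0 0 0 0 0.03;0 0 0 0 0 0 0.02;0 0 0 0 0 0 0.014;0 0 0 0 0 0 0.012;0 0 0 0 0 0 0.012;0 0 0 0 0 0 0.012;0 0 0 0 0 0 0.012;0 0 0 0 0 0 0.012;0 0 0 0 0 0 0.012",
  "grip_force": 40
}}

```text
t: 51.23
eef_pos: [0.4389, -0.1542, 0.0713]
orientation: [[0.001, 0.044, 0.999], [-0.001, 0.999, -0.044], [-1.0, -0.001, 0.001]]
contact_force: [-0.7, -0.0, 5.1]
width: 0.0166
```

Run:
```python
from h import *
st=info(); p=w2fx(st["eef_pos"][None],F)[0]-[-.055,-.16]; a=np.arctan2(-p[0],p[1]); print(p,np.hypot(*p),a)
print("yaw wanted",9+np.degrees(a-.071))
arc(1.44,.1,20,st)
```

```text
t 51.23 tcp [ 0.4389 -0.1542  0.0713] yaw 87.5 F [-0.7 -0.   5.1] w 0.0166 q [-0.52  0.24 -0.48  0.85 -0.   -0.47]
[-0.1473872   0.02432161] 0.14938047393734663 1.4072517432146696
yaw wanted 85.56158525319961
1.373 [-0.0, 10.0, 0.3] 3.8
1.306 [-0.0, 20.0, 1.2] 7.7
1.239 [-0.0, 30.0, 2.9] 11.5
1.172 [-0.0, 39.7, 5.2] 15.4
1.105 [-0.0, 49.4, 8.1] 19.2
1.038 [-0.0, 58.7, 11.7] 23.0
0.971 [-0.0, 67.9, 15.9] 26.9
0.904 [-0.0, 76.7, 20.7] 30.7
0.837 [-0.0, 85.2, 26.0] 34.5
0.77 [-0.0, 93.3, 32.0] 38.4
0.703 [-0.0, 101.0, 38.4] 42.2
0.636 [-0.0, 108.2, 45.4] 46.1
0.569 [-0.0, 115.0, 52.8] 49.9
0.502 [-0.0, 121.3, 60.7] 53.7
0.435 [-0.0, 127.0, 69.0] 57.6
0.368 [-0.0, 132.1, 77.6] 61.4
0.301 [0.0, 136.7, 86.6] 65.3
0.234 [0.0, 140.6, 95.8] 69.1
0.167 [0.0, 143.9, 105.3] 72.9
0.1 [0.0, 146.6, 115.0] 76.8
```

Run:
```python
from h import *
st=info(); arc(1.407,.75,10,st)
```

```text
t 51.23 tcp [ 0.4389 -0.1542  0.0713] yaw 87.5 F [-0.7 -0.   5.1] w 0.0166 q [-0.52  0.24 -0.48  0.85 -0.   -0.47]
1.341 [-0.0, 9.8, 0.6] 3.8
1.276 [-0.0, 19.6, 1.8] 7.5
1.21 [-0.0, 29.3, 3.7] 11.3
1.144 [-0.0, 38.8, 6.2] 15.1
1.078 [-0.0, 48.1, 9.4] 18.8
1.013 [-0.0, 57.3, 13.1] 22.6
0.947 [-0.0, 66.1, 17.5] 26.4
0.881 [-0.0, 74.7, 22.4] 30.1
0.816 [-0.0, 82.9, 27.8] 33.9
0.75 [-0.0, 90.7, 33.8] 37.6
```

{"name": "send_rows", "arguments": {
  "deltas": "0 0.0098 0.0006 3.8 0 0 0.012;0 0.0196 0.0018 7.5 0 0 0.012;0 0.0293 0.0037 11.3 0 0 0.012;0 0.0388 0.0062 15.1 0 0 0.012;0 0.0481 0.0094 18.8 0 0 0.012;0 0.0573 0.0131 22.6 0 0 0.012;0 0.0661 0.0175 26.4 0 0 0.012;0 0.0747 0.0224 30.1 0 0 0.012;0 0.0829 0.0278 33.9 0 0 0.012;0 0.0907 0.0338 37.6 0 0 0.012"
}}

```text
t: 52.07
eef_pos: [0.477, -0.0645, 0.0714]
orientation: [[0.001, 0.647, 0.763], [-0.0, 0.763, -0.647], [-1.0, 0.0, 0.001]]
contact_force: [0.2, -1.5, 4.1]
width: 0.0167
```

```bash
cat >> h.py <<'E'
def kang():
    st=info(); p=w2fx(st["eef_pos"][None],F)[0]-[-.055,-.16]; a=np.arctan2(-p[0],p[1]); print("r",np.hypot(*p).round(4),"a",a.round(4)); return st,a
E
python3 - <<'E'
from h import *
st,a=kang(); arc(.75,.15,10,{"orientation":Rt(np.radians(87.5-37.6))})
E
```

```text
t 52.07 tcp [ 0.477  -0.0645  0.0714] yaw 49.72 F [ 0.2 -1.5  4.1] w 0.0167 q [-0.31  0.26 -0.44  0.87 -0.    0.39]
r 0.1496 a 0.7435
0.69 [0.0, 9.0, 0.5] 3.4
0.63 [0.0, 17.9, 1.6] 6.9
0.57 [0.0, 26.8, 3.2] 10.3
0.51 [0.0, 35.5, 5.3] 13.8
0.45 [0.0, 44.1, 8.0] 17.2
0.39 [0.0, 52.5, 11.1] 20.6
0.33 [0.0, 60.8, 14.8] 24.1
0.27 [0.0, 68.7, 18.9] 27.5
0.21 [0.0, 76.5, 23.6] 30.9
0.15 [0.0, 83.9, 28.6] 34.4
```

{"name": "send_rows", "arguments": {
  "deltas": "0 0.009 0.0005 3.4 0 0 0.012;0 0.0179 0.0016 6.9 0 0 0.012;0 0.0268 0.0032 10.3 0 0 0.012;0 0.0355 0.0053 13.8 0 0 0.012;0 0.0441 0.008 17.2 0 0 0.012;0 0.0525 0.0111 20.6 0 0 0.012;0 0.0608 0.0148 24.1 0 0 0.012;0 0.0687 0.0189 27.5 0 0 0.012;0 0.0765 0.0236 30.9 0 0 0.012;0 0.0839 0.0286 34.4 0 0 0.012"
}}

```text
t: 52.9
eef_pos: [0.553, -0.0185, 0.0714]
orientation: [[0.001, 0.964, 0.265], [0.001, 0.265, -0.964], [-1.0, 0.001, -0.0]]
contact_force: [0.3, 0.6, 4.7]
width: 0.0167
```

Run:
```python
from h import *
st,a=kang(); arc(.15,.0,10,{"orientation":Rt(np.radians(87.5-72))})
s2=snap("side","s26"); crop(s2,200,140,360,280,4.3,"s26c")
```

```text
t 52.9 tcp [ 0.553  -0.0185  0.0714] yaw 15.37 F [0.3 0.6 4.7] w 0.0167 q [-0.19  0.37 -0.28  0.92  0.    1.12]
r 0.1505 a 0.1424
0.135 [0.0, 2.2, 0.1] 0.9
0.12 [0.0, 4.5, 0.2] 1.7
0.105 [0.0, 6.7, 0.3] 2.6
0.09 [0.0, 9.0, 0.5] 3.4
0.075 [0.0, 11.2, 0.7] 4.3
0.06 [0.0, 13.5, 1.0] 5.2
0.045 [0.0, 15.7, 1.3] 6.0
0.03 [0.0, 17.9, 1.6] 6.9
0.015 [0.0, 20.1, 1.9] 7.7
0.0 [0.0, 22.4, 2.3] 8.6
```

View pics/s26c.png

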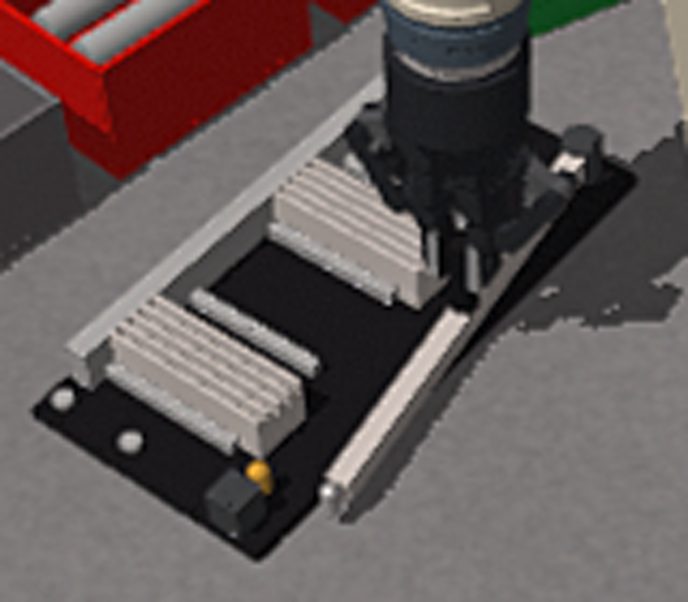

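{"name": "send_rows", "arguments": {
  "deltas": "0 0.0022 0.0001 0.9 0 0 0.012;0 0.0045 0.0002 1.7 0 0 0.012;0 0.0067 0.0003 2.6 0 0 0.012;0 0.0088 0.0005 3.4 0 0 0.012;0 0.0105 0.0006 4 0 0 0.012;0 0.012 0.0008 4.6 0 0 0.012;0 0.013 0.0009 5 0 0 0.012;0 0.014 0.001 5.4 0 0 0.012;0 0.015 0.0012 5.8 0 0 0.012;0 0.015 0.0012 5.8 0 0 0.012"
}}

```text
t: 53.78
eef_pos: [0.5677, -0.0156, 0.0714]
orientation: [[0.001, 0.986, 0.169], [0.001, 0.169, -0.986], [-1.0, 0.002, -0.001]]
contact_force: [-0.2, 4.3, 5.2]
width: 0.0169
```

Run:
```python
from h import *
st,a=kang(); print(a); arc(.15-.1,0,5,{"orientation":Rt(np.radians(87.5-77.8))})
```

```text
t 53.78 tcp [ 0.5677 -0.0156  0.0714] yaw 9.73 F [-0.2  4.3  5.2] w 0.0169 q [-0.18  0.39 -0.24  0.94  0.    1.23]
r 0.1507 a 0.043
0.042985783469870725
0.04 [0.0, 1.5, 0.0] 0.6
0.03 [0.0, 3.0, 0.1] 1.1
0.02 [0.0, 4.5, 0.2] 1.7
0.01 [0.0, 6.0, 0.3] 2.3
0.0 [0.0, 7.5, 0.4] 2.9
```

{"name": "send_rows", "arguments": {
  "deltas": "0 0.0007 0.0003 0.3 0 0 0.012;0 0.0015 0.0005 0.6 0 0 0.012;0 0.0023 0.0006 0.9 0 0 0.012;0 0.003 0.0007 1.1 0 0 0.012;0 0.0037 0.0007 1.4 0 0 0.012;0 0.0045 0.0008 1.7 0 0 0.012;0 0.005 0.0008 1.9 0 0 0.012;0 0.0055 0.0008 2.1 0 0 0.012;0 0.006 0.0009 2.3 0 0 0.012;0 0.006 0.0009 2.3 0 0 0.012"
}}

```text
t: 54.62
eef_pos: [0.5699, -0.0156, 0.0712]
orientation: [[-0.006, 0.992, 0.129], [0.001, 0.129, -0.992], [-1.0, -0.006, -0.001]]
contact_force: [-17.0, 2.5, 15.6]
width: 0.0169
```

Run:
```python
from h import *
st,a=kang(); print(a)
s2=snap("side","s27"); crop(s2,200,140,360,280,4.3,"s27c")
```

```text
t 54.62 tcp [ 0.5699 -0.0156  0.0712] yaw 7.41 F [-17.    2.5  15.6] w 0.0169 q [-0.17  0.4  -0.23  0.95 -0.    1.27]
r 0.1504 a 0.0284
0.02835794029352062
```

View pics/s27c.png

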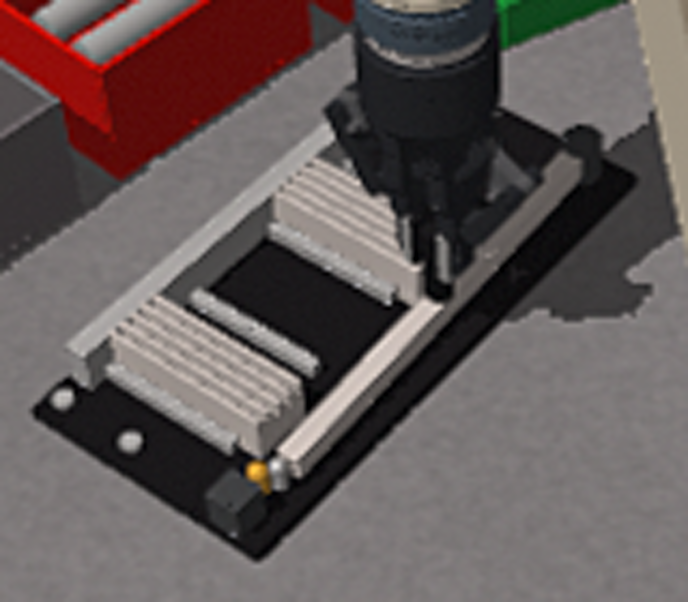

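{"name": "send_rows", "arguments": {
  "deltas": "0 0.0005 0 0.2 0 0 0.012;0 0.001 0 0.4 0 0 0.012;0 0.0015 0.0001 0.6 0 0 0.012;0 0.002 0.0001 0.8 0 0 0.012;0 0.002 0.0001 0.8 0 0 0.012;0 0.002 0.0001 0.8 0 0 0.012;0 0.002 0.0001 0.8 0 0 0.012;0 0.002 0.0001 0.8 0 0 0.012;0 0.002 0.0001 0.8 0 0 0.012;0 0.002 0.0001 0.8 0 0 0.012"
}}

```text
t: 55.5
eef_pos: [0.5742, -0.0151, 0.0713]
orientation: [[-0.001, 0.993, 0.115], [0.002, 0.115, -0.993], [-1.0, -0.001, -0.002]]
contact_force: [-4.3, 5.1, 9.0]
width: 0.0166
```

Run:
```python
from h import *
st,a=kang(); print(a, st["torque"])
s2=snap("side","s28"); crop(s2,230,180,310,270,8,"s28c")
```

```text
t 55.5 tcp [ 0.5742 -0.0151  0.0713] yaw 6.63 F [-4.3  5.1  9. ] w 0.0166 q [-0.17  0.4  -0.22  0.95  0.    1.28]
r 0.1504 a -0.0007
-0.0007222431624058945 [ 0.93732516  1.19569566 -0.12114983]
```

View pics/s28c.png

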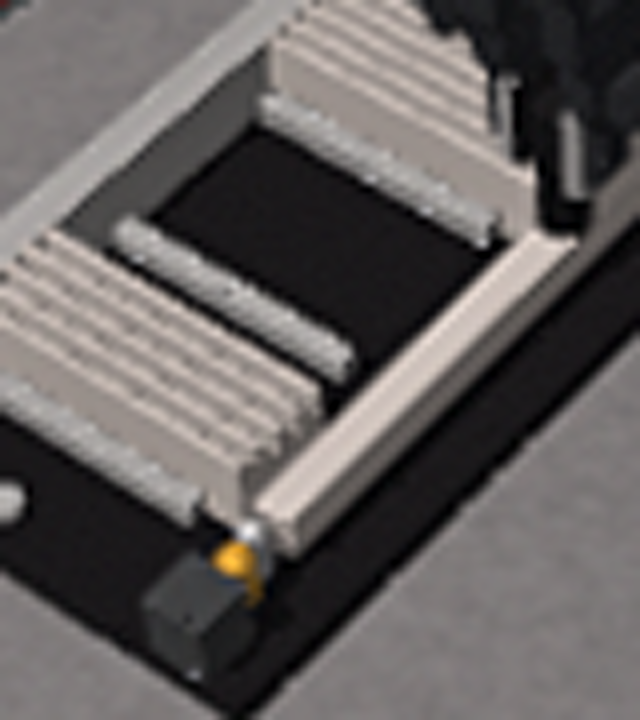

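{"name": "send_rows", "arguments": {
  "deltas": "0 0 0 0 0 0 0.02;0 0 0 0 0 0 0.03;0 0 0 0 0 0 0.04;0 0 0 0 0 0 0.045;0 0 0 0 0 0 0.045;-0.02 0 0 0 0 0 0.045;-0.05 0 0 0 0 0 0.045;-0.09 0 0 0 0 0 0.045;-0.12 0 0 0 0 0 0.045;-0.12 0 0 0 0 0 0.045"
}}

```text
t: 56.38
eef_pos: [0.5774, -0.0163, 0.1971]
orientation: [[0.009, 0.993, 0.115], [-0.002, 0.115, -0.993], [-1.0, 0.009, 0.003]]
contact_force: [0.1, 0.7, -0.7]
width: 0.0451
```

{"name": "send_rows", "arguments": {
  "deltas": "0 -0.02 0.03 0 0 0 0.045;0 -0.03 0.06 0 0 0 0.045;0 -0.04 0.1 0 0 0 0.045;0 -0.05 0.14 0 0 0 0.045;0 -0.06 0.18 0 0 0 0.045;0 -0.07 0.22 0 0 0 0.045;0 -0.07 0.25 0 0 0 0.045;0 -0.07 0.27 0 0 0 0.045;0 -0.07 0.27 0 0 0 0.045;0 -0.07 0.27 0 0 0 0.045"
}}

```text
t: 57.22
eef_pos: [0.5364, -0.2932, 0.1901]
orientation: [[-0.001, 0.994, 0.113], [0.001, 0.113, -0.994], [-1.0, -0.001, -0.001]]
contact_force: [-0.3, 0.2, 0.7]
width: 0.0454
```

Run:
```python
from h import *
info()
s=snap("top","t30");s2=snap("side","s30")
def L(s,G):
    o=[]
    def add(pts,col): o.append((proj(s,fx2w(np.array(pts,float)/1000,G)),col))
    for y in (111,-29):
        b=[[65,y+19],[65,y-19],[-45,y-19],[-45,y+19],[65,y+19]]
        add([[*p,42] for p in b],(0,255,0))
    add([[-62,-150,34],[-62,145,34],[-48,145,34],[-48,-150,34]],(255,0,255))
    return o
crop(s,245,130,415,235,4.7,"t30c",L(s,F)); crop(s2,200,150,340,270,5,"s30c",L(s2,F))
```

```text
t 57.22 tcp [ 0.5364 -0.2932  0.1901] yaw 6.49 F [-0.3  0.2  0.7] w 0.0454 q [-0.64  0.38  0.07  1.26  0.    0.82]
```

View pics/t30.png

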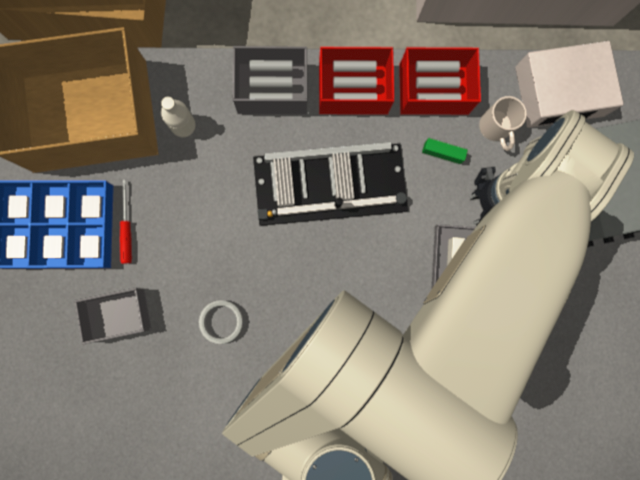

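View pics/t30c.png

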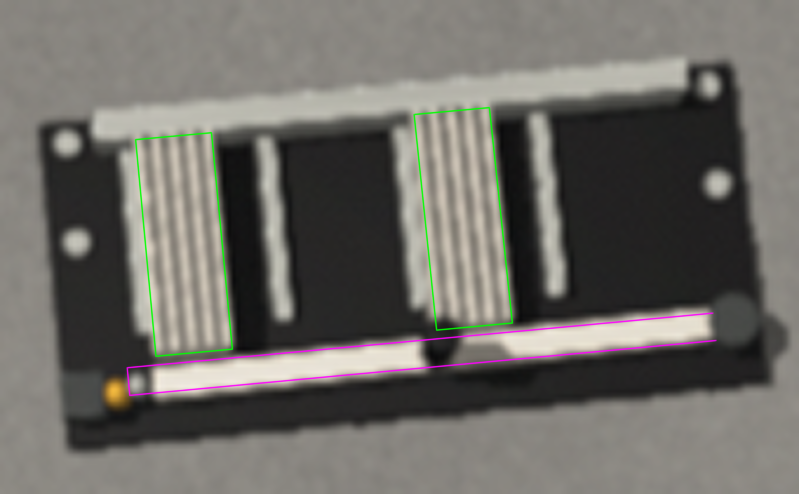

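View pics/s30c.png

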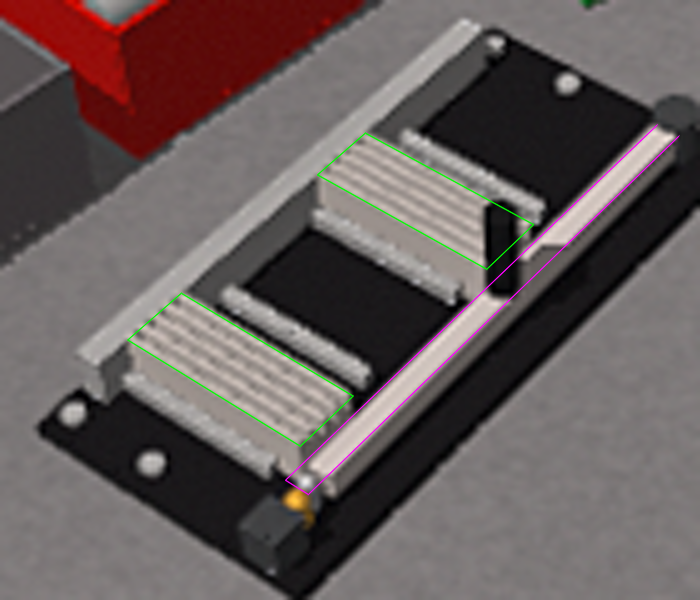

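View pics/s30.png

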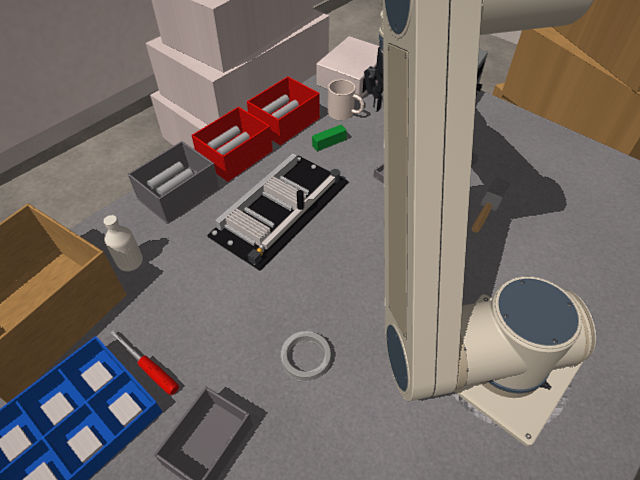

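Run:
```python
from h import *
s=snap("top");s2=snap("side")
def L(s,a):
    o=[]
    for r,c in ((None,0),):
        pts=[]
        for (u,v) in ((10,7),(290,7),(290,-7),(10,-7)):
            # along bar u, inner side v (+x)
            d=np.array([-np.sin(a),np.cos(a)]);n=np.array([np.cos(a),np.sin(a)])
            p=np.array([-55,-160])+u*d+v*n; pts.append([*p,34])
        o.append((proj(s,fx2w(np.array(pts)/1000,F)),{0:(255,0,255),.03:(0,200,0)}[a]))
    return o
crop(s,260,190,345,230,9,"t31",L(s,0)+L(s,.03)); crop(s2,240,180,310,260,8.5,"s31",L(s2,0)+L(s2,.03))
```

```text
(no output)
```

View pics/t31.png

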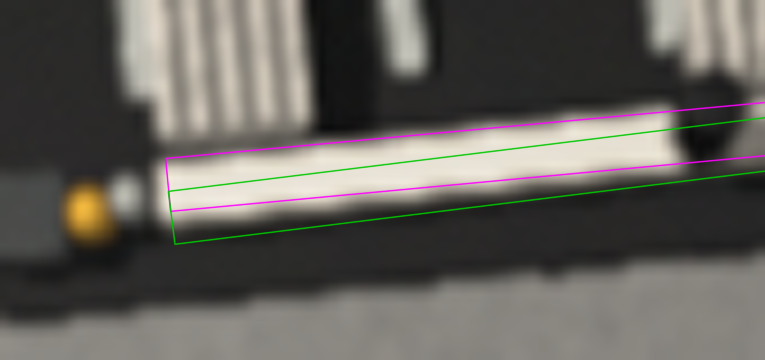

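View pics/s31.png

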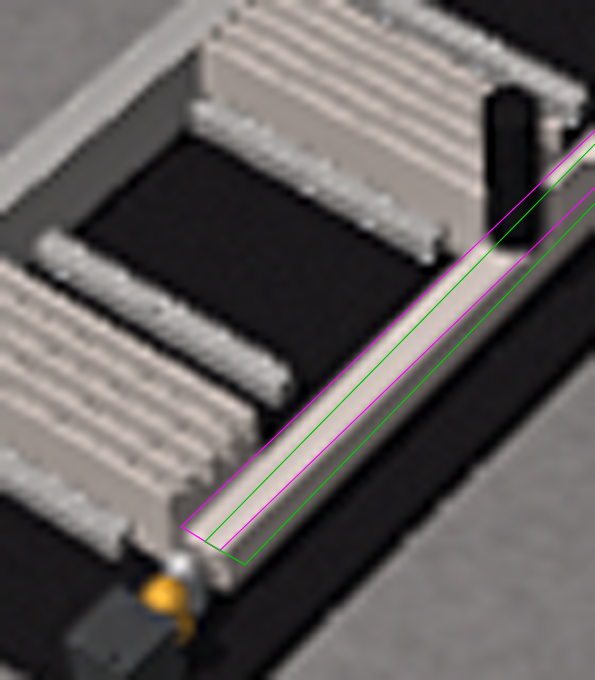

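Run:
```python
from h import *
info(); print(arm.finish_job()); info()
```

```text
t 57.42 tcp [ 0.5368 -0.291   0.1909] yaw 6.68 F [-0.4 -0.5 -0.3] w 0.0449 q [-0.63  0.38  0.07  1.26  0.    0.82]
the job is handed in; nothing more can be done
None
the job is handed in; nothing more can be done
```

The job is handed in at 57 s of the 210 s allowed. All three white blanks are in the grey tray, both heat sinks are loaded, and the keeper is shut in its detent. No third heat sink showed in either camera.

- **Blanks:** all three stand upright in the tray, seen in the picture at 35 s. The arm hid most of the tray in the last pictures, but the later moves stayed well above it or beside it.
- **Heat sinks:** they sit fins up in lanes 1 and 3. I pushed each while gripped against the rear stop (9–10 N) and the rib (11 N). After release I pressed the front ends again at 5–8 N. I left out a second sideways push because it could have tipped them over the rib. The outline of a home heat sink overlaid on both cameras agrees to about 1 mm, which is the limit of that check.
- **Keeper:** closing peaked at about 17 N sideways and 16 N upward at the wrist, more than the 6–12 N quoted. It then moved on to about 0 rad with the force dropping. After release the side view matches the shut position. The top view looked slightly wider at the nose, which I put down to the bar's front face showing.
- **Rest of the bench:** I touched none of the bystanders or the green look-alike. They looked unmoved in the last pictures where visible. No knock or slackened grip was seen.

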